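# Load the film reel dryer

### The job

Dry all the washed film reels: release the safety catch on the dryer's cover, swing the cover wide open by its handle and thread every reel, from the towel, right down onto a post of its own in the dryer. Then swing the cover fully shut, slide the catch fully home again, and only then press the start button right down. Leave the bottle, the beaker and the timer where they stand.

Things in the scene. Friction and masses are not known exactly. Their poses are not given: they have to be found in the camera images.
- dryer: Reel dryer, fixed: white base (x -105..105, y -105..135 mm), flat top 35 mm above the counter, four posts on it. Origin: centre of its underside; x away from the robot at yaw 0, y left, z up. Column with the cover's hinge at (95, 115) mm. Tower at the near right (x -95..-35, y -175..-105, 141 mm high) with the start button and a small steel keeper (top at 146 mm) that the catch's bolt bears on.
- post0 (a point): Foot of one of the four upright steel posts (12 mm thick, 45 mm tall with a tapered tip), on its axis at the height of the base's top. The posts stand in a square of 80 mm pitch, at (-40, -40) mm in the dryer's frame. One reel goes on each post, in any choice of posts.
- post1 (a point): Foot of one of the four upright steel posts (12 mm thick, 45 mm tall with a tapered tip), on its axis at the height of the base's top. The posts stand in a square of 80 mm pitch, at (-40, 40) mm in the dryer's frame. One reel goes on each post, in any choice of posts.
- post2 (a point): Foot of one of the four upright steel posts (12 mm thick, 45 mm tall with a tapered tip), on its axis at the height of the base's top. The posts stand in a square of 80 mm pitch, at (40, -40) mm in the dryer's frame. One reel goes on each post, in any choice of posts.
- post3 (a point): Foot of one of the four upright steel posts (12 mm thick, 45 mm tall with a tapered tip), on its axis at the height of the base's top. The posts stand in a square of 80 mm pitch, at (40, 40) mm in the dryer's frame. One reel goes on each post, in any choice of posts.
- reel0_mid (a point): Steel wire film reel, about 120 g; point at its centre, 40 mm above its underside, z along its axis. 80 mm tall: two ring flanges 71 mm across, 3 mm thick, at 0-3 and 38-41 mm up, on a core tube of 24 mm outer, 17 mm inner diameter open right through, rising above the upper flange as a neck to grip (41 to 80 mm up). Stands upright on the towel at the robot's right. 2 to 4 present; absent: None.
- reel1_mid (a point): Steel wire film reel, about 120 g; point at its centre, 40 mm above its underside, z along its axis. 80 mm tall: two ring flanges 71 mm across, 3 mm thick, at 0-3 and 38-41 mm up, on a core tube of 24 mm outer, 17 mm inner diameter open right through, rising above the upper flange as a neck to grip (41 to 80 mm up). Stands upright on the towel at the robot's right. 2 to 4 present; absent: None.
- reel2_mid (a point): Steel wire film reel, about 120 g; point at its centre, 40 mm above its underside, z along its axis. 80 mm tall: two ring flanges 71 mm across, 3 mm thick, at 0-3 and 38-41 mm up, on a core tube of 24 mm outer, 17 mm inner diameter open right through, rising above the upper flange as a neck to grip (41 to 80 mm up). Stands upright on the towel at the robot's right. 2 to 4 present; absent: None.
- reel3_mid (a point): Steel wire film reel, about 120 g; point at its centre, 40 mm above its underside, z along its axis. 80 mm tall: two ring flanges 71 mm across, 3 mm thick, at 0-3 and 38-41 mm up, on a core tube of 24 mm outer, 17 mm inner diameter open right through, rising above the upper flange as a neck to grip (41 to 80 mm up). Stands upright on the towel at the robot's right. 2 to 4 present; absent: None.
- cover (a joint): Angle of the dryer's cover: 0 closed over the posts (at a stop), growing as it swings aside, clockwise seen from above, towards the robot and on to the robot's left, to 1.65 rad fully open. It turns level about the column at the dryer's far left corner and stays where left (about 1 N at the handle). It cannot turn while the catch is shut.
- cover_handle (a point): Grip point of the cover's handle: an upright black round knob, 22 mm thick, 50 mm tall, on the cover's aluminium front bar; on its axis, 30 mm above the cover's top face. The cover is a clear level plate in an aluminium frame, 175 x 217 mm, 6 mm thick, top face 132 mm above the counter. The handle circles the hinge at 183 mm as the cover turns.
- cover_hinge (a point): The cover's vertical hinge axis, at the height of the cover's top face.
- catch (a joint): Travel of the safety catch, a slide bolt on the cover's front bar: 0 shut (bolt nose behind the keeper on the tower), 0.030 m fully released. It slides along the cover's own +y (the dryer's +y while the cover is closed, to the left, towards the handle) and stays where it is left (1.5 N of friction).
- catch_knob (a point): Grip point of the catch: an upright black square stud, 18 x 18 mm, from 3 mm to 47 mm above the bar; the point is on its axis, 30 mm above the cover's top face. Its z is up and its y is the direction of release. When shut it is 90 mm to the right of the handle along the front bar, when released 60 mm.
- start (a joint): Travel of the start button: 0 up, 0.006 m fully down; a spring returns it. About 5 N fully presses it.
- start_top (a point): Centre of the top face of the grey start button (28 mm across, in a black collar) on top of the dryer's tower, 163 mm above the counter when up; it is pressed straight down.
- amber_bottle: Bystander: a loose amber bottle 64 mm across, 150 mm tall, beyond the dryer; origin at its foot.
- beaker: Bystander: a loose clear beaker 80 mm across, 100 mm tall, beyond the dryer; origin at its foot.
- timer: Bystander: a loose white timer 50 x 75 x 45 mm, beyond the dryer; origin at its foot.
There are look-alikes about, which are no part of the job. Leave any black or blue look-alike of the part that bears reel2_mid alone. What is shaped like the part that bears reel0_mid but blue is not meant.

How it is judged:
On the way, in this order (a step that is already met when the one before it is completed fails the run):
1. the catch is released (drawn at least 24 mm) with the cover still closed (value of joint catch above 0.024 m and value of joint cover below 0.1 rad), for 0.1 s.
2. the cover is swung wide open (past 1.35 rad) (value of joint cover above 1.35 rad), for 0.2 s.
3. every reel is threaded right down onto a post ((horizontal distance between reel0_mid and post0 below 0.006 m or horizontal distance between reel0_mid and post1 below 0.006 m or horizontal distance between reel0_mid and post2 below 0.006 m or horizontal distance between reel0_mid and post3 below 0.006 m) and z of reel0_mid in the frame of dryer between 0.07 and 0.08 m and angle between each of reel0_mid, reel1_mid, reel2_mid, reel3_mid's own z axis and vertical below 0.1 rad and (horizontal distance between reel1_mid and post0 below 0.006 m or horizontal distance between reel1_mid and post1 below 0.006 m or horizontal distance between reel1_mid and post2 below 0.006 m or horizontal distance between reel1_mid and post3 below 0.006 m) and z of reel1_mid in the frame of dryer between 0.07 and 0.08 m and (horizontal distance between reel2_mid and post0 below 0.006 m or horizontal distance between reel2_mid and post1 below 0.006 m or horizontal distance between reel2_mid and post2 below 0.006 m or horizontal distance between reel2_mid and post3 below 0.006 m) and z of reel2_mid in the frame of dryer between 0.07 and 0.08 m and (horizontal distance between reel3_mid and post0 below 0.006 m or horizontal distance between reel3_mid and post1 below 0.006 m or horizontal distance between reel3_mid and post2 below 0.006 m or horizontal distance between reel3_mid and post3 below 0.006 m) and z of reel3_mid in the frame of dryer between 0.07 and 0.08 m), for 0.2 s.
4. the cover is fully shut again (value of joint cover below 0.03 rad), for 0.1 s.
5. the catch is fully home with the cover shut (value of joint catch below 0.006 m and value of joint cover below 0.03 rad), for 0.2 s.
6. the start button is pressed right down (4.5 mm or more) with the cover shut and caught (all of step 5 and value of joint start above 0.0045 m), for 0.05 s.
At the end, for the whole second after the job is handed in: Every reel present is upright on a post of its own, within 6 mm of its axis and within 5 mm of the base's top, at rest; the cover is shut (below 0.03 rad) and the catch home (within 6 mm); the start button is up again (all of step 3 and all of step 5 and linear speed of each of reel0, reel1, reel2, reel3 below 0.02 m/s and value of joint start below 0.002 m); the robot touches nothing.
It fails at once if the start button is pressed while the catch is off (value of joint start above 0.0045 m and value of joint catch above 0.012 m).
It fails at once if a bystander (bottle, beaker, timer) is moved more than 30 mm (distance of any of amber_bottle, beaker, timer from where it was at the start of the episode above 0.03 m).
Of reel0, reel1, reel2, reel3 only 2 to 4 are there at a start; the rules pass over those that are not, and their reading is None.
At some moment in a run one of reel0, reel1, reel2, reel3 may be knocked a few centimetres aside while the robot is not near it.
It also fails if it takes over 210 s, if anything falls off the work surface, if the arm or the gripper's body presses on something with over 40 N, if the wrist force passes 120 N, or if a joint passes its speed limit or range.

### The arm

A 7-joint arm with a two-finger parallel gripper is mounted at the origin on the work surface. World frame = base frame: x ahead of the robot, y to its left, z up, the work surface at z = 0. Lengths are in m, angles in rad, forces in N, time in s.
With the tool pointing down it reaches from about 0.4 to 0.85 m from the base axis. Payload 10.4 kg.
Tool frame: the origin (TCP) lies at the very end of the fingers, on their centre line; the grasp point (between the pads) lies 19 mm behind it; z points along the fingers, y is the direction in which the jaws open and shut (so a half turn about z gives the same grasp; the last joint's range is limited). The gripper opens to 85 mm and grips with 20 to 120 N. Pads are 22 mm wide; open, the fingers measure 114 mm over their backs; the gripper's body (76 mm by 85 mm) begins 54 mm behind the grasp point. The pads swing forward as they close: fully open they stand 13 mm farther back than shut.
Start: joints at [-1.358, 0.332, -0.065, 1.46, 0.022, 1.35, -0.088], TCP at [0.146, 0.608, 0.195] pointing down, gripper open.
Joint ranges: [-2.6, 2.6], [-0.5, 2.12], [-1.47, 1.34], [0.16, 2.42], [-1.27, 4.41], [0.06, 2.06], [-2.6, 2.6]. Speed limits (rad/s): [2.22, 2.22, 2.79, 2.79, 3.14, 3.14, 3.14].

### API

Orientations are given as a 3x3 rotation matrix whose columns are the frame's x, y, z axes.
In Python, from rig import manip gives the robot as it stands.
- The arm moves only by the tool drive_tool, never from a script. Its argument "targets" is a list of rows, each a list of 7 numbers: the finger opening in m, from 0 to 0.0854, then the shift along the tool's x, y, z in m, then the turn, a rotation vector about the tool's x, y, z in units of 6 degrees (1.0 is 6 degrees). In form: [[gripper, x, y, z, rx, ry, rz], ...]. A call has 1 to 5 rows; each row is the pose to reach, as a shift and turn from the pose measured when the call began, along the tool's axes at that moment; what a row does not reach only later rows make up. A row lasts 1/10 s, in which the tool goes at most 50 mm and 8.59 degrees, less where a joint would pass 70% of its speed; a pose out of reach is approached as far as the arm can. A call with a gripper value outside its range is refused whole. The fingers move at their own pace and stop on an object; the grip force is fixed at half the most. Time passes only in rows, so rows that repeat a pose let the fingers close. It gives the time, the measured TCP pose, the force and the opening at its end, in the units of the state.
- manip.get_state(): the state, without advancing time (a new reading comes with each control period).
- manip.capture(name): name is "scene" or "top" or "wrist"; returns the picture (420x560x3 uint8, red, green, blue); there is no depth.
- manip.camera_params(name): a dict with "mtx" (3x3 intrinsics, pixels), "k1" (the pictures are not rectified: a ray, as slopes to the right and down, at radius r is drawn at 1 + k1 r^2 times it, then the intrinsics apply), "position" and "rotation" of the camera in the world. Camera axes: x right, y up, looking along -z (the intrinsics and any distortion apply to the point x, -y, -z); pixel columns grow to the right and rows downward; lengths in m; the calibration is good to about 2 mm. A picture is of the moment at which its call begins: read the wrist's pose just before it. camera_params takes no time and is no camera call; for the wrist camera it gives the pose at the moment of the call.
- manip.close_job(): hands the job in, once; it reports no verdict.
The state is a dict: "t": time; "joints": joint angles; "dq": joint speeds; "joint_torque": joint torques, N m; "position": TCP position; "tool_rot": TCP orientation; "force": force on the tool from outside, world axes, zero at the start; "ft_torque": the same for the moment, N m; "gripper_width": finger opening in m.
Only numpy, scipy, OpenCV 4.12 (cv2) and the standard library are available. Lean on these libraries where they do the work, as an engineer would, in place of code of your own. Each camera call takes 0.05 s, during which the arm holds its last target.

## Working session

There is one attempt and no reset: what is moved stays moved. The work goes in short steps, Python scripts to look and compute and a tool call to move; the robot and the scene stay as the last step left them, time stands still between calls to the robot, and variables do not carry over. Pictures are saved under pics/ and viewed, and the job is handed in when it is done.

Besides the shell and the picture viewer there is one more tool, called after "Emit:" as name(argument=value, ...) on one line, values as JSON. drive_tool: Moves the arm, as the interface text tells. Its arguments: {"type":"object","properties":{"targets":{"type":"array","items":{"type":"array","items":{"type":"number"}}}},"required":["targets"]}

```bash
mkdir -p pics; ls; python3 - <<'E'
from rig import manip
import cv2
s=manip.get_state()
for k,v in s.items(): print(k,v)
for n in ["scene","top","wrist"]:
    p=manip.camera_params(n); print(n,p)
    im=manip.capture(n); cv2.imwrite(f"pics/{n}0.png",im[:,:,::-1])
E
```

```text
pics
t 0.0
joints [-1.35766924  0.33287391 -0.06469605  1.46091395  0.02159524  1.34985711
 -0.08851906]
dq [-0.00108788  0.00204724 -0.00028391 -0.00038579 -0.00029021  0.00085241
 -0.00110088]
joint_torque [-3.44092377e-04 -6.25446439e+01  4.89948154e-02 -3.91611993e+01
  1.61665905e-02  1.00190879e-02 -3.99418994e-06]
position [0.14588192 0.6073271  0.19452773]
tool_rot [[-9.72343993e-01  2.33553189e-01 -2.61317012e-04]
 [ 2.33553328e-01  9.72343082e-01 -1.33171297e-03]
 [-5.69360226e-05 -1.35591457e-03 -9.99999079e-01]]
force [-0.75567099  0.28341537 -0.08511887]
ft_torque [-0.01800155  0.06407982 -0.00513117]
gripper_width 0.0854700812008422
scene {'mtx': array([[475.57198416,   0.        , 273.39981114],
       [  0.        , 475.57198416, 204.4463242 ],
       [  0.        ,   0.        ,   1.        ]]), 'k1': -0.12743005082781936, 'position': array([1.01053479, 0.56579162, 0.8110999 ]), 'rotation': array([[-8.18016002e-01, -3.65105186e-01,  4.44463749e-01],
       [ 5.75195377e-01, -5.19658568e-01,  6.31747774e-01],
       [ 3.15006525e-04,  7.72433282e-01,  6.35095839e-01]])}
top {'mtx': array([[465.21022755,   0.        , 276.89107942],
       [  0.        , 465.21022755, 216.23115114],
       [  0.        ,   0.        ,   1.        ]]), 'k1': -0.08021230617680576, 'position': array([ 0.40390201, -0.12557503,  1.43317098]), 'rotation': array([[-0.00852138,  0.99578117, -0.09136324],
       [-0.99994884, -0.00798768,  0.00620557],
       [ 0.00544961,  0.09141145,  0.9957983 ]])}
wrist {'mtx': array([[331.86830089,   0.        , 279.44366048],
       [  0.        , 331.86830089, 211.87718209],
       [  0.        ,   0.        ,   1.        ]]), 'k1': -0.03803185733071731, 'position': array([0.07111444, 0.62591184, 0.37275711]), 'rotation': array([[ 0.2341114 , -0.92747875, -0.29150475],
       [ 0.97220919,  0.22300986,  0.07124532],
       [-0.00107009, -0.30008293,  0.95391252]])}
```

View pics/scene0.png

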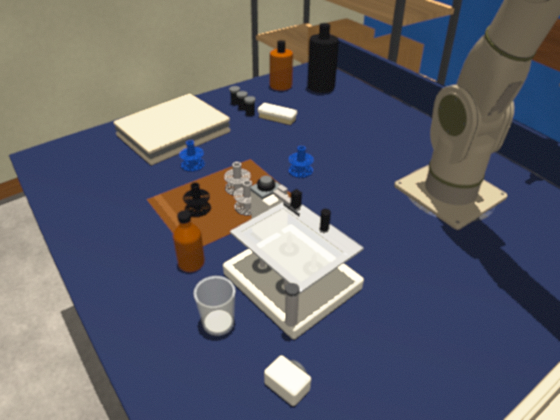

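View pics/top0.png

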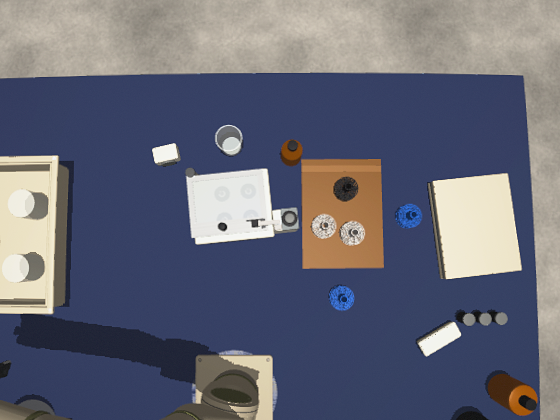

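View pics/wrist0.png

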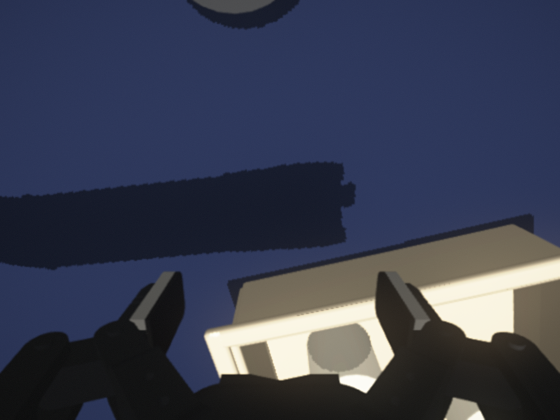

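The scene holds two steel reels at top px (323,226) and (352,233). A black look-alike is at (346,188) and blue ones at (409,216) and (342,298). The dryer is centred near (230,206), with its handle at (222,226), catch at about (256,222) and button at (290,218).

```bash
cat > h.py <<'E'
from rig import manip
import cv2, numpy as np
from scipy.spatial.transform import Rotation as Ro
def ray(cam,u,v,P=None):
    P=P or manip.camera_params(cam)
    K=P['mtx'];k1=P['k1']
    d=np.array([(u-K[0,2])/K[0,0],(v-K[1,2])/K[1,1]])
    s=d.copy()
    for _ in range(30): s=d/(1+k1*(s@s))
    r=P['rotation']@np.array([s[0],-s[1],-1.0])
    return P['position'],r
def onz(cam,u,v,z,P=None):
    o,r=ray(cam,u,v,P); return o+r*(z-o[2])/r[2]
def proj(cam,p,P=None):
    P=P or manip.camera_params(cam)
    c=P['rotation'].T@(np.asarray(p)-P['position'])
    s=np.array([c[0],-c[1]])/(-c[2]); s=s*(1+P['k1']*(s@s))
    return P['mtx'][:2,:2]@s+P['mtx'][:2,2]
def tri(obs):
    A=np.zeros((3,3));b=np.zeros(3)
    for o,r in obs:
        r=r/np.linalg.norm(r);M=np.eye(3)-np.outer(r,r);A+=M;b+=M@o
    return np.linalg.solve(A,b)
def snap(cam,name):
    P=manip.camera_params(cam); im=manip.capture(cam)[:,:,::-1].copy()
    cv2.imwrite(f'pics/{name}.png',im); np.save(f'pics/{name}.npy',P,allow_pickle=True); return im,P
def crop(im,x0,y0,x1,y1,f,name):
    cv2.imwrite(f'pics/{name}.png',cv2.resize(im[y0:y1,x0:x1],None,fx=f,fy=f,interpolation=cv2.INTER_CUBIC))
def move(pos,R=None,s=None):
    """relative shift in tool axes and rotvec in 6deg units to reach world pos/R"""
    s=s or manip.get_state()
    T=s['tool_rot'];d=T.T@(np.asarray(pos)-s['position'])
    rv=np.zeros(3) if R is None else Ro.from_matrix(T.T@R).as_rotvec()/np.radians(6)
    return np.round(d,4),np.round(rv,2)
def down(yaw):
    """tool down, tool y axis at world angle yaw"""
    y=np.array([np.cos(yaw),np.sin(yaw),0]);z=np.array([0,0,-1.]);x=np.cross(y,z)
    return np.column_stack([x,y,z])
E
python3 - <<'E'
import cv2
from h import *
im=cv2.imread('pics/top0.png'); crop(im,175,130,415,310,3.3,'topc')
im=cv2.imread('pics/scene0.png'); crop(im,140,120,380,340,3.3*0.8,'scenec')
E
```

```text
(no output)
```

View pics/topc.png

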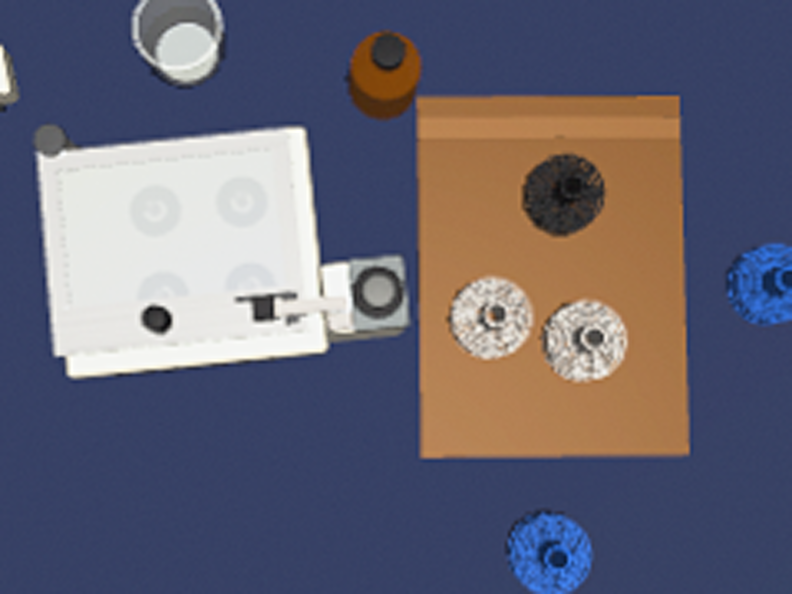

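View pics/scenec.png

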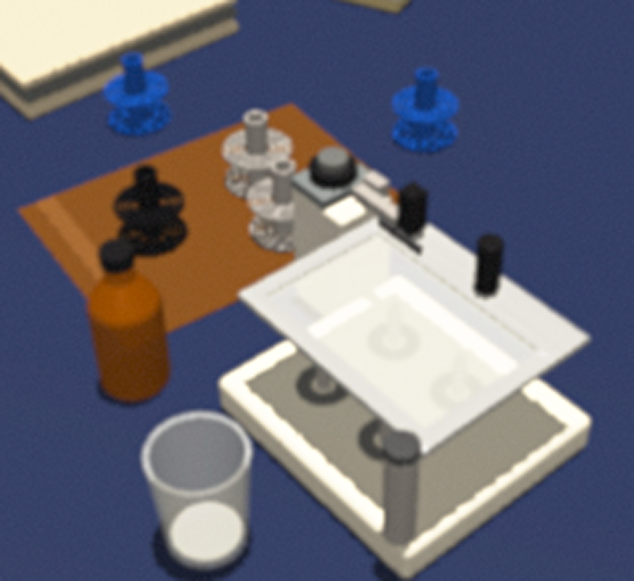

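```bash
python3 - <<'E'
from h import *
T={'handle':(222.6,226.7,.182),'catch':(254.7,222.4,.179),'button':(289.5,218.2,.163),'col':(190.2,172.4,.14)}
S={'handle':(325.2,211.7),'catch':(296.1,192),'button':(266.1,179.8),'col':(291.9,287.8)}
for k in T:
    a=tri([ray('top',*T[k][:2]),ray('scene',*S[k])])
    print(k,a.round(4),onz('top',*T[k]).round(4),onz('scene',*S[k],T[k][2]).round(4))
for n,c,z in [('r0 base top flange',(491,318),.041),('r0 hole',(497,315),.08),('r1 flange',(586,341),.041),('r1 hole',(594,338),.08)]:
    print(n,onz('top',175+c[0]/3.3,130+c[1]/3.3,z).round(4))
# base corners
for c in [(327,350),(68,377),(303,128),(36,152)]:
    print(onz('top',175+c[0]/3.3,130+c[1]/3.3,.035).round(4))
E
```

```text
handle [0.4918 0.0142 0.1754] [0.4915 0.0133 0.182 ] [0.4969 0.0201 0.182 ]
catch [ 0.5022 -0.0726  0.1765] [ 0.5027 -0.0732  0.179 ] [ 0.5036 -0.0694  0.179 ]
button [ 0.5151 -0.1681  0.157 ] [ 0.5147 -0.168   0.163 ] [ 0.5195 -0.1612  0.163 ]
col [0.6494 0.1113 0.1348] [0.6488 0.11   0.14  ] [0.6518 0.1151 0.14  ]
r0 base top flange [ 0.4999 -0.2748  0.041 ]
r0 hole [ 0.4999 -0.276   0.08  ]
r1 flange [ 0.4782 -0.3612  0.041 ]
r1 hole [ 0.4787 -0.3618  0.08  ]
[ 0.4724 -0.1254  0.035 ]
[0.4496 0.1108 0.035 ]
[ 0.6777 -0.1048  0.035 ]
[0.6575 0.1422 0.035 ]
```

```bash
python3 - <<'E'
from h import *
print(move([.38,.38,.30],down(.72)))
E
```

```text
(array([-0.2807, -0.1666, -0.1051]), array([-0.01,  0.  ,  5.87]))
```

Emit:
drive_tool(targets=[[0.085, -0.04, -0.02, -0.03, 0, 0, 1.2], [0.085, -0.08, -0.045, -0.05, 0, 0, 2.4], [0.085, -0.12, -0.07, -0.07, 0, 0, 3.6], [0.085, -0.16, -0.095, -0.09, 0, 0, 4.7], [0.085, -0.2, -0.12, -0.105, 0, 0, 5.9]])

```text
t: 0.65
position: [0.3089, 0.4473, 0.2988]
tool_rot: [[-0.654, 0.757, -0.0], [0.757, 0.654, -0.0], [-0.0, -0.0, -1.0]]
force: [1.0, 0.7, 0.7]
gripper_width: 0.0849
```

```bash
python3 - <<'E'
from h import *
s=manip.get_state();print(s['t'],s['joints'].round(3))
print(move([.45,.2,.30],down(.3)))
print(move([.50,-0.04,.30],down(.096)))
E
```

```text
0.65 [-1.163  0.113  0.125  1.512 -0.014  1.517 -0.326]
(array([-0.2794, -0.0549, -0.0011]), array([-0.  ,  0.  ,  3.94]))
(array([-0.4937, -0.174 , -0.0011]), array([-0.  ,  0.  ,  5.89]))
```

Emit:
drive_tool(targets=[[0.085, -0.045, -0.005, 0, 0, 0, 0.8], [0.085, -0.09, -0.012, 0, 0, 0, 1.6], [0.085, -0.14, -0.022, 0, 0, 0, 2.4], [0.085, -0.19, -0.032, 0, 0, 0, 3.2], [0.085, -0.235, -0.042, 0, 0, 0, 4.0]])

```text
t: 1.15
position: [0.4314, 0.2399, 0.2988]
tool_rot: [[-0.286, 0.958, -0.0], [0.958, 0.286, -0.0], [-0.0, -0.0, -1.0]]
force: [1.2, -0.8, -0.2]
gripper_width: 0.0846
```

```bash
python3 - <<'E'
from h import *
s=manip.get_state();print(s['t'],s['joints'].round(3))
print(move([.50,-0.04,.30],down(.096)))
E
```

```text
1.15 [-0.935 -0.011  0.335  1.64   0.004  1.512 -0.311]
(array([-0.2878, -0.0143, -0.0012]), array([-0.  ,  0.  ,  1.85]))
```

Emit:
drive_tool(targets=[[0.085, -0.05, -0.003, 0, 0, 0, 0.4], [0.085, -0.1, -0.006, 0, 0, 0, 0.8], [0.085, -0.15, -0.009, 0, 0, 0, 1.2], [0.085, -0.2, -0.012, 0, 0, 0, 1.6], [0.085, -0.25, -0.014, 0, 0, 0, 1.85]])

```text
t: 1.65
position: [0.4887, -0.0032, 0.2989]
tool_rot: [[-0.095, 0.996, 0.0], [0.996, 0.095, 0.0], [0.0, 0.0, -1.0]]
force: [2.4, 0.2, 0.3]
gripper_width: 0.0848
```

```bash
python3 - <<'E'
from h import *
s=manip.get_state();print(s['t'],s['joints'].round(3),s['position'])
im,P=snap('wrist','w1')
s=manip.get_state();print(s['t'],s['position'],s['dq'].round(2))
E
```

```text
1.65 [-0.698 -0.042  0.599  1.662  0.023  1.514 -0.006] [ 0.4886983  -0.00319511  0.29889625]
1.7 [ 0.48976752 -0.0123555   0.29922206] [-0.03 -0.02 -0.04  0.01  0.02  0.01 -0.15]
```

View pics/w1.png

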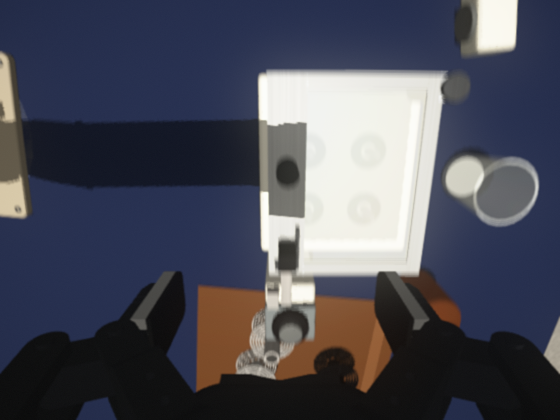

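The wrist view shows the handle knob at (288,172), the catch stud at about (288,250) and the button at (290,325).

```bash
python3 - <<'E'
from h import *
im,P=snap('wrist','w2')
s=manip.get_state();print(s['t'],s['position'])
crop(im,220,130,360,350,2.7,'w2c')
for p in [(288,172,.182),(288,250,.179),(290,325,.163)]: print(onz('wrist',*p,P))
E
```

```text
1.75 [ 0.48933084 -0.00864384  0.29915499]
[0.49553656 0.00989754 0.182     ]
[ 0.50268461 -0.06748777  0.179     ]
[ 0.51434746 -0.16557319  0.163     ]
```

View pics/w2c.png

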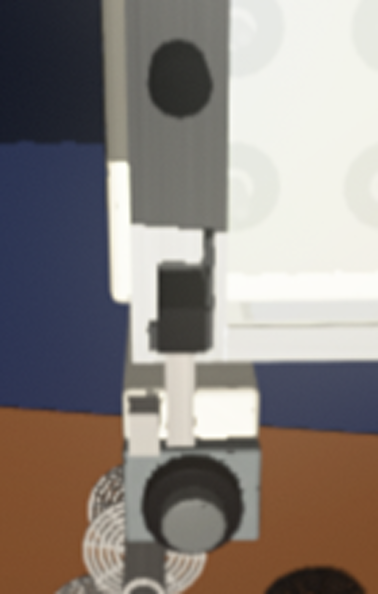

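```bash
python3 - <<'E'
from h import *
P=np.load('pics/w2.npy',allow_pickle=True).item()
for p in [(286.8,162,.182),(288.5,253.3,.179),(291.5,323.7,.163)]: print(onz('wrist',*p,P).round(4))
for n in 'w2':
  pass
O=np.array([.567,-.011]);yaw=.096
R=np.array([[np.cos(yaw),-np.sin(yaw)],[np.sin(yaw),np.cos(yaw)]])
for p in [[.4946,.0190],[.5028,-.0715],[.5147,-.168],[.649,.1115]]: print((R.T@(np.array(p)-O)).round(4))
E
```

```text
[0.4937 0.0188 0.182 ]
[ 0.5035 -0.071   0.179 ]
[ 0.5159 -0.1637  0.163 ]
[-0.0692  0.0368]
[-0.0697 -0.0541]
[-0.0671 -0.1513]
[0.0934 0.1141]
```

```bash
python3 - <<'E'
from h import *
print(move([.5028,-.0717,.22],down(.096)))
print(move([.5028,-.0717,.146],down(.096)))
E
```

```text
(array([-0.0639,  0.008 ,  0.0792]), array([ 0.01,  0.01, -0.1 ]))
(array([-0.0638,  0.0079,  0.1532]), array([ 0.01,  0.01, -0.1 ]))
```

Emit:
drive_tool(targets=[[0.05, -0.035, 0.004, 0.02, 0, 0, 0], [0.05, -0.064, 0.008, 0.05, 0, 0, 0], [0.05, -0.064, 0.008, 0.079, 0, 0, 0], [0.05, -0.064, 0.008, 0.079, 0, 0, 0], [0.05, -0.064, 0.008, 0.079, 0, 0, 0]])

```text
t: 2.25
position: [0.5028, -0.0712, 0.2208]
tool_rot: [[-0.086, 0.996, 0.0], [0.996, 0.086, -0.001], [-0.001, 0.0, -1.0]]
force: [-0.1, 0.2, 1.2]
gripper_width: 0.05
```

```bash
python3 - <<'E'
from h import *
im,P=snap('wrist','w3')
s=manip.get_state();print(s['t'],s['position'],s['joints'].round(3))
print(move([.5028,-.0717,.146],down(.096)))
E
```

```text
2.3 [ 0.50335164 -0.07107729  0.22155531] [-0.615  0.041  0.693  1.758 -0.026  1.35   0.169]
(array([-0.0005, -0.0007,  0.0756]), array([ 0.02,  0.01, -0.09]))
```

View pics/w3.png

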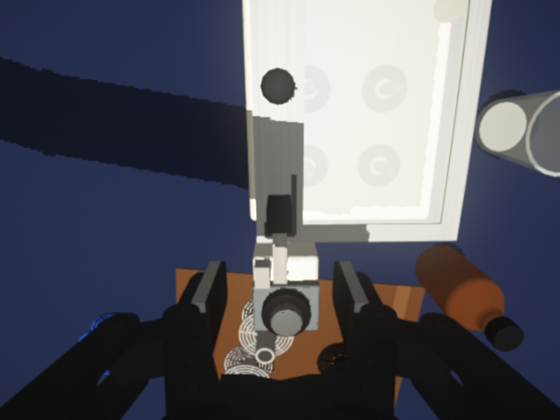

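```bash
python3 - <<'E'
from h import *
P=np.load('pics/w3.npy',allow_pickle=True).item()
im=cv2.imread('pics/w3.png')
for p in [(.5028,-.0717,.179),(.494,.0178,.182),(.5147,-.166,.163)]:
    q=proj('wrist',p,P);print(q.round(1)); cv2.circle(im,tuple(int(round(v)) for v in q),1,(0,0,255),-1)
crop(im,220,60,360,340,2.1,'w3c')
E
```

```text
[279.8 223.4]
[278.   87.2]
[284.3 323.8]
```

View pics/w3c.png

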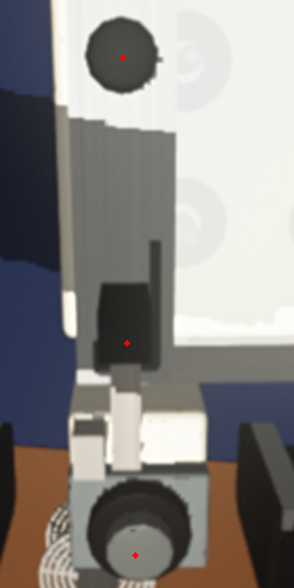

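Emit:
drive_tool(targets=[[0.05, -0.0005, -0.0005, 0.04, 0, 0, -0.1], [0.05, -0.0005, -0.0005, 0.075, 0, 0, -0.1], [0.05, -0.0005, -0.0005, 0.075, 0, 0, -0.1], [0.01, -0.0005, -0.0005, 0.075, 0, 0, -0.1], [0.01, -0.0005, -0.0005, 0.075, 0, 0, -0.1]])

```text
t: 2.8
position: [0.5046, -0.0715, 0.1491]
tool_rot: [[-0.097, 0.995, 0.005], [0.995, 0.097, -0.001], [-0.001, 0.005, -1.0]]
force: [0.4, -0.5, 0.7]
gripper_width: 0.0218
```

Emit:
drive_tool(targets=[[0.01, 0, 0, 0, 0, 0, 0], [0.01, 0, 0, 0, 0, 0, 0], [0.01, 0, 0, 0, 0, 0, 0]])

```text
t: 3.1
position: [0.505, -0.0715, 0.1498]
tool_rot: [[-0.097, 0.995, 0.006], [0.995, 0.097, -0.0], [-0.001, 0.006, -1.0]]
force: [-0.0, 0.9, -0.7]
gripper_width: 0.01
```

```bash
python3 - <<'E'
from h import *
im,P=snap('wrist','w4'); im2,P2=snap('scene','s4')
s=manip.get_state();print(s['t'],s['position'],s['joints'].round(3),s['gripper_width'])
crop(im2,200,130,400,300,4,'s4c')
E
```

```text
3.2 [ 0.50468185 -0.07149308  0.1493087 ] [-0.598  0.106  0.698  1.861 -0.073  1.195  0.221] 0.009940985634553843
```

View pics/w4.png

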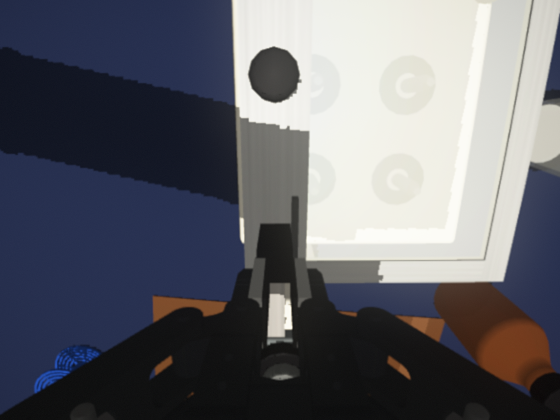

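View pics/s4c.png

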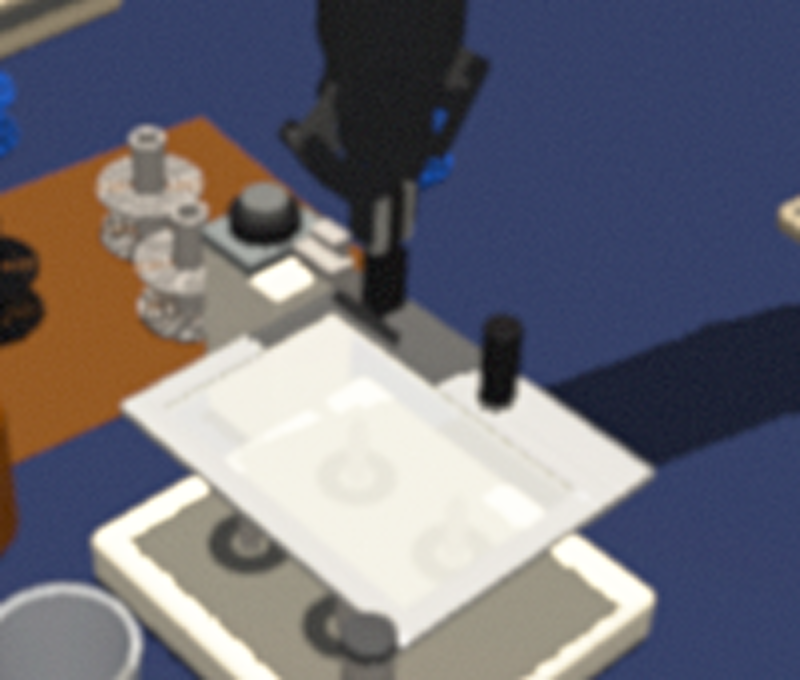

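```bash
python3 - <<'E'
from h import *
P=manip.camera_params('scene')
for p in [(.5047,-.0715,.149),(.5028,-.0717,.179),(.5028,-.0717,.135),(.494,.0178,.182),(.494,.0178,.132)]:
    q=proj('scene',p,P);print(q, (q-[200,130])*4)
P=np.load('pics/w4.npy',allow_pickle=True).item()
print(proj('wrist',(.5047,-.0715,.149),P),proj('wrist',(.5028,-.0717,.179),P),proj('wrist',(.5028,-.0717,.135),P))
E
```

```text
[294.72621447 202.43689352] [378.90485786 289.74757408]
[295.76676388 191.33668763] [383.06705553 245.34675052]
[295.17201244 206.9577154 ] [380.68804975 307.83086159]
[325.55765442 210.57071686] [502.23061768 322.28286745]
[323.89484844 228.58252924] [495.57939376 394.33011695]
[279.29038927 246.05808282] [275.81447625 270.0868579 ] [276.09876883 237.1483545 ]
```

Emit:
drive_tool(targets=[[0.0, 0, 0, 0, 0, 0, 0], [0.0, 0, 0, 0, 0, 0, 0], [0.0, 0, 0, 0, 0, 0, 0], [0.0, 0, 0, 0, 0, 0, 0]])

```text
t: 3.6
position: [0.5047, -0.0715, 0.1493]
tool_rot: [[-0.097, 0.995, 0.006], [0.995, 0.097, -0.001], [-0.001, 0.005, -1.0]]
force: [-0.2, -0.9, 0.1]
gripper_width: 0.0001
```

```bash
python3 - <<'E'
from h import *
im,P=snap('wrist','w5'); 
s=manip.get_state();print(s['t'],s['position'],s['joints'].round(3),s['gripper_width'])
crop(im,200,180,360,420,2.5,'w5c')
E
```

```text
3.65 [ 0.50464076 -0.07150078  0.14926366] [-0.598  0.106  0.698  1.861 -0.073  1.195  0.221] -8.770830970726914e-05
```

View pics/w5c.png

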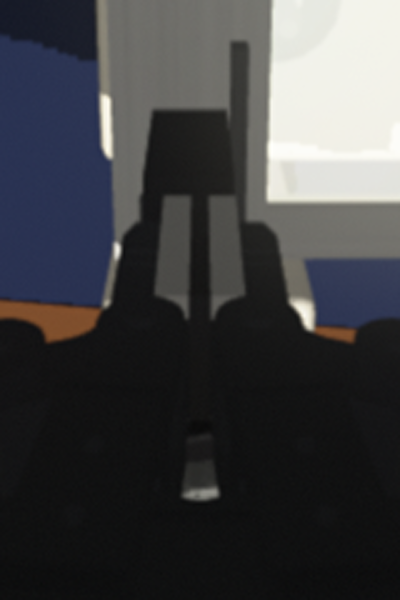

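Emit:
drive_tool(targets=[[0.06, 0, 0, 0, 0, 0, 0], [0.06, 0, 0, 0, 0, 0, 0], [0.06, 0, 0, 0, 0, 0, 0], [0.06, 0, 0, 0, 0, 0, 0]])

```text
t: 4.05
position: [0.5047, -0.0715, 0.1493]
tool_rot: [[-0.097, 0.995, 0.006], [0.995, 0.097, -0.001], [-0.001, 0.005, -1.0]]
force: [-0.4, -0.6, 0.4]
gripper_width: 0.0579
```

```bash
python3 - <<'E'
from h import *
im,P=snap('wrist','w6'); im2,P2=snap('scene','s6')
s=manip.get_state();print(s['t'],s['position'],s['joints'].round(3),s['gripper_width'],s['joint_torque'].round(2))
crop(im,200,180,360,420,2.5,'w6c')
crop(im2,240,150,340,230,6,'s6c')
E
```

```text
4.15 [ 0.50465954 -0.07147486  0.14926337] [-0.598  0.106  0.698  1.861 -0.073  1.195  0.221] 0.06021842286203413 [-0.000e+00 -3.394e+01  2.850e+00 -3.736e+01  1.000e-02 -3.000e-02
 -0.000e+00]
```

View pics/w6c.png

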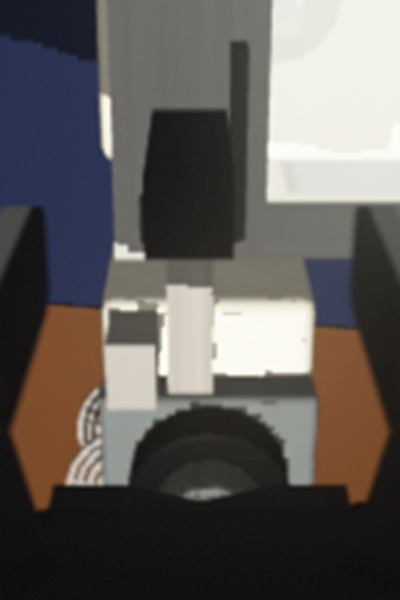

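View pics/s6c.png

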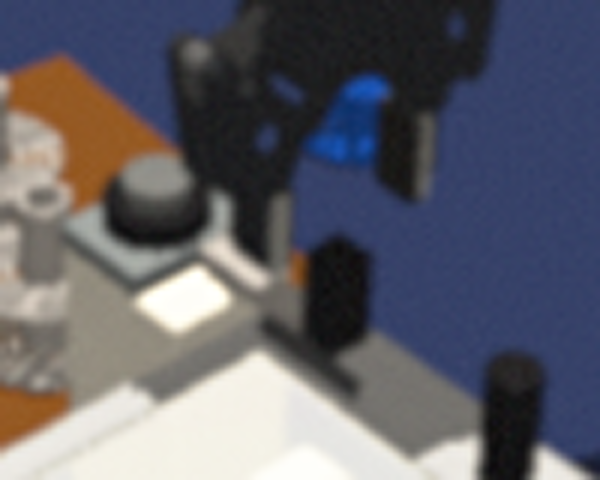

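```bash
python3 - <<'E'
from h import *
P=manip.camera_params('scene')
Pw=np.load('pics/w6.npy',allow_pickle=True).item()
for z in [.149,.157,.165,.175,.185]:
    for p in [(.5347,-.0686,z),(.4747,-.0744,z)]:
        print(z,((proj('scene',p,P)-[240,150])*6).round(0), ((proj('wrist',p,Pw)-[200,180])*2.5).round(0))
E
```

```text
0.149 [267. 349.] [329. 166.]
0.149 [388. 281.] [ 71. 166.]
0.157 [267. 332.] [334. 180.]
0.157 [389. 265.] [ 66. 180.]
0.165 [268. 315.] [340. 195.]
0.165 [390. 247.] [ 60. 196.]
0.175 [268. 293.] [349. 217.]
0.175 [391. 226.] [ 53. 217.]
0.185 [269. 271.] [358. 240.]
0.185 [392. 204.] [ 44. 241.]
```

The fingertips measure about 30 mm higher than the reported TCP in both cameras (tips at about z 0.185, TCP at 0.149). The jaws therefore closed above the stud. I'll descend in steps, checking force and view.

Emit:
drive_tool(targets=[[0.05, 0, -0.0015, 0.008, 0, 0, 0], [0.05, 0, -0.0015, 0.016, 0, 0, 0], [0.05, 0, -0.0015, 0.016, 0, 0, 0], [0.05, 0, -0.0015, 0.016, 0, 0, 0]])

```text
t: 4.55
position: [0.503, -0.0717, 0.1329]
tool_rot: [[-0.097, 0.995, 0.005], [0.995, 0.097, -0.001], [-0.001, 0.005, -1.0]]
force: [-1.4, -0.4, -0.5]
gripper_width: 0.0501
```

```bash
python3 - <<'E'
from h import *
im,P=snap('wrist','w7'); im2,P2=snap('scene','s7')
s=manip.get_state();print(s['t'],s['position'],s['force'])
crop(im,200,180,360,420,2.5,'w7c')
crop(im2,240,150,340,230,6,'s7c')
E
```

```text
4.65 [ 0.50334353 -0.071678    0.13335331] [0.33624098 0.92340497 0.25913489]
```

View pics/s7c.png

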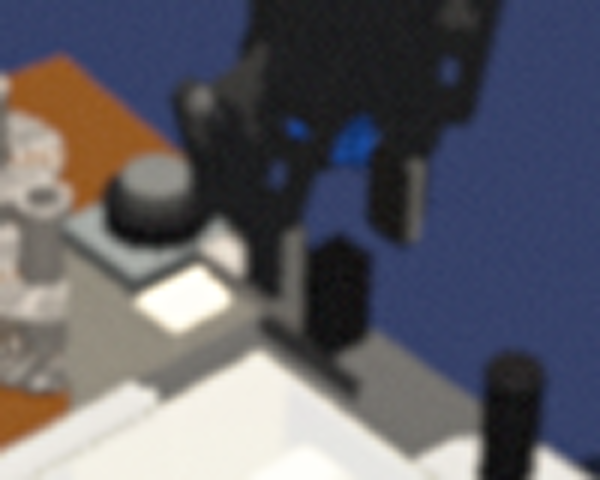

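View pics/w7c.png

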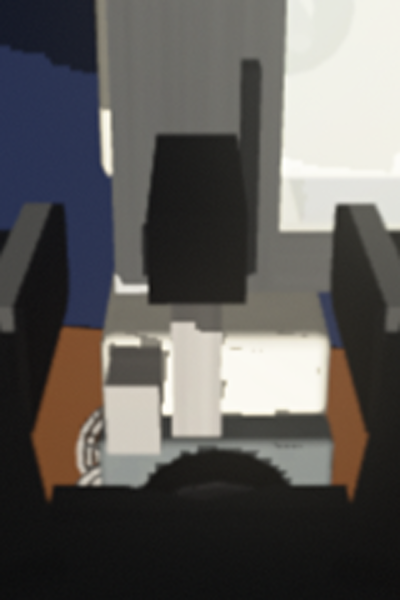

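Emit:
drive_tool(targets=[[0.05, 0, 0, 0.008, 0, 0, 0], [0.05, 0, 0, 0.016, 0, 0, 0], [0.05, 0, 0, 0.016, 0, 0, 0], [0.01, 0, 0, 0.016, 0, 0, 0], [0.01, 0, 0, 0.016, 0, 0, 0]])

```text
t: 5.15
position: [0.5036, -0.0718, 0.1175]
tool_rot: [[-0.097, 0.995, 0.006], [0.995, 0.097, -0.001], [-0.001, 0.006, -1.0]]
force: [0.1, -0.2, 0.2]
gripper_width: 0.0219
```

Emit:
drive_tool(targets=[[0.0, 0, 0, 0, 0, 0, 0], [0.0, 0, 0, 0, 0, 0, 0]])

```text
t: 5.35
position: [0.5028, -0.0719, 0.1178]
tool_rot: [[-0.097, 0.995, 0.004], [0.995, 0.097, -0.0], [-0.001, 0.004, -1.0]]
force: [-5.7, 0.4, 5.3]
gripper_width: 0.0169
```

Emit:
drive_tool(targets=[[0.0, 0.01, 0, 0, 0, 0, 0], [0.0, 0.02, 0, 0, 0, 0, 0], [0.0, 0.03, 0, 0, 0, 0, 0], [0.0, 0.032, 0, 0, 0, 0, 0], [0.0, 0.032, 0, 0, 0, 0, 0]])

```text
t: 5.85
position: [0.4985, -0.0411, 0.1178]
tool_rot: [[-0.096, 0.995, 0.002], [0.995, 0.096, -0.002], [-0.002, 0.002, -1.0]]
force: [-7.2, -9.3, 6.1]
gripper_width: 0.0171
```

```bash
python3 - <<'E'
from h import *
im,P=snap('wrist','w8'); 
s=manip.get_state();print(s['t'],s['position'],s['force'])
E
```

```text
5.9 [ 0.49854969 -0.0411461   0.11776786] [-8.19867436 -9.25129562  5.89203152]
```

View pics/w8.png

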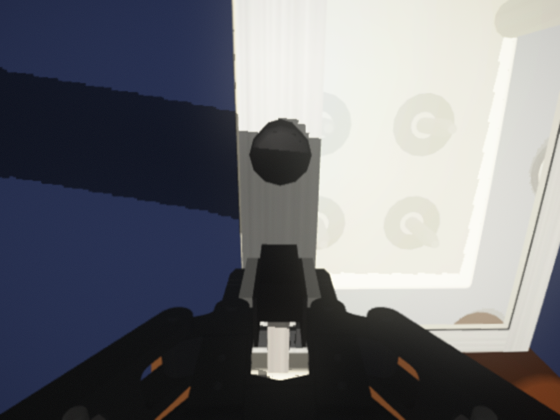

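Emit:
drive_tool(targets=[[0.05, -0.001, 0, 0, 0, 0, 0], [0.05, -0.001, 0, 0, 0, 0, 0], [0.05, -0.001, 0, -0.04, 0, 0, 0], [0.05, 0.01, 0, -0.07, 0, 0, 0], [0.05, 0.05, 0, -0.07, 0, 0, 0]])

```text
t: 6.4
position: [0.4964, 0.0068, 0.192]
tool_rot: [[-0.09, 0.996, 0.01], [0.996, 0.09, -0.001], [-0.001, 0.009, -1.0]]
force: [1.2, -0.2, -0.9]
gripper_width: 0.0501
```

```bash
python3 - <<'E'
from h import *
s=manip.get_state();print(s['t'],s['position'],s['force'],s['joints'].round(3))
print(move([.4939,.0178,.165],down(.096)),move([.4939,.0178,.117],down(.096)))
E
```

```text
6.4 [0.49636871 0.00678451 0.19199353] [ 1.24901265 -0.20163038 -0.93395487] [-0.715  0.022  0.625  1.834 -0.012  1.28   0.003]
(array([ 0.0112, -0.0017,  0.027 ]), array([ 0.09,  0.01, -0.06])) (array([ 0.0113, -0.0022,  0.075 ]), array([ 0.09,  0.01, -0.06]))
```

Emit:
drive_tool(targets=[[0.05, 0.008, -0.002, 0, 0, 0, -1.2], [0.05, 0.0112, -0.002, 0, 0, 0, -2.4], [0.05, 0.0112, -0.002, 0, 0, 0, -3.9], [0.05, 0.0112, -0.002, 0, 0, 0, -3.9], [0.05, 0.0112, -0.002, 0.02, 0, 0, -3.9]])

```text
t: 6.9
position: [0.4953, 0.0186, 0.1738]
tool_rot: [[-0.475, 0.88, 0.014], [0.88, 0.475, 0.001], [-0.006, 0.013, -1.0]]
force: [0.5, -0.7, -0.0]
gripper_width: 0.0505
```

```bash
python3 - <<'E'
from h import *
im,P=snap('wrist','w9'); 
s=manip.get_state();print(s['t'],s['position'],s['force'],s['joints'].round(3))
print(move([.4939,.0178,.117],down(.5)), proj('wrist',[.4939,.0178,.182]))
E
```

```text
6.95 [0.49292357 0.01826491 0.16943755] [-1.86797805 -0.36320418 -3.81845629] [-0.72   0.034  0.609  1.872 -0.019  1.233  0.389]
(array([-0.0006,  0.0003,  0.0524]), array([ 0.07,  0.04, -0.05])) [280.80975267 257.34781816]
```

View pics/w9.png

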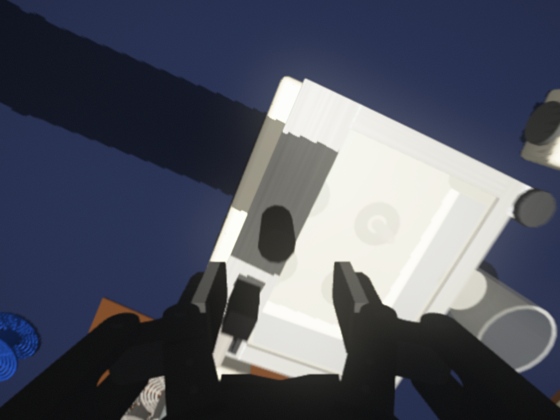

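Emit:
drive_tool(targets=[[0.05, 0, 0, 0.025, 0, 0, 0], [0.05, 0, 0, 0.052, 0, 0, 0], [0.05, 0, 0, 0.052, 0, 0, 0], [0.0, 0, 0, 0.052, 0, 0, 0], [0.0, 0, 0, 0.052, 0, 0, 0]])

```text
t: 7.45
position: [0.4942, 0.0184, 0.119]
tool_rot: [[-0.474, 0.881, 0.01], [0.881, 0.474, -0.0], [-0.005, 0.009, -1.0]]
force: [-9.0, -4.2, 6.2]
gripper_width: 0.0213
```

Emit:
drive_tool(targets=[[0.0, 0, 0, 0, 0, 0, 0], [0.0, 0, 0, 0, 0, 0, 0]])

```text
t: 7.65
position: [0.494, 0.0183, 0.1193]
tool_rot: [[-0.473, 0.881, 0.01], [0.881, 0.473, -0.0], [-0.005, 0.009, -1.0]]
force: [-1.8, -0.6, -4.0]
gripper_width: 0.0201
```

```bash
cat >> h.py <<'E'
HINGE=np.array([.6502,.1126])
def arc(angs,extra=0):
    """waypoints for cover swing relative to current pose (cover angle a0 -> a0+ang clockwise)"""
    s=manip.get_state();T=s['tool_rot'];p=s['position']
    v=p[:2]-HINGE; print('r',np.linalg.norm(v),'ang',np.arctan2(v[1],v[0]))
    for a in angs:
        c,q=np.cos(-a),np.sin(-a)
        w=HINGE+np.array([c*v[0]-q*v[1],q*v[0]+c*v[1]])
        d=T.T@np.array([w[0]-p[0],w[1]-p[1],0]); print(round(a,3),d.round(4),w.round(3),'rz',round(np.degrees(a)/6,2))
E
python3 - <<'E'
from h import *
s=manip.get_state();print(s['t'],s['position'],s['force'],s['joints'].round(3),s['gripper_width'])
arc(np.arange(.1,.51,.1))
E
```

```text
7.65 [0.49404256 0.01833696 0.11927769] [-1.82614282 -0.56271    -4.04130561] [-0.709  0.092  0.614  1.934 -0.057  1.123  0.421] 0.020095666990133966
r 0.18240248186143665 ang -2.5985002139829336
0.1 [ 0.0182  0.     -0.0001] [0.485 0.034] rz 0.95
0.2 [ 0.0364  0.0018 -0.0002] [0.478 0.051] rz 1.91
0.3 [ 0.0542  0.0054 -0.0002] [0.473 0.069] rz 2.86
0.4 [ 0.0717  0.0108 -0.0003] [0.47  0.087] rz 3.82
0.5 [ 0.0885  0.0179 -0.0003] [0.468 0.105] rz 4.77
```

Emit:
drive_tool(targets=[[0.0, 0.009, 0, 0, 0, 0, 0.5], [0.0, 0.0182, 0, 0, 0, 0, 0.95], [0.0, 0.0364, 0.0018, 0, 0, 0, 1.9], [0.0, 0.0542, 0.0054, 0, 0, 0, 2.85], [0.0, 0.0717, 0.0108, 0, 0, 0, 3.8]])

```text
t: 8.15
position: [0.4692, 0.0869, 0.1193]
tool_rot: [[-0.09, 0.996, 0.01], [0.996, 0.09, -0.0], [-0.001, 0.01, -1.0]]
force: [4.7, -0.9, -8.6]
gripper_width: 0.02
```

```bash
python3 - <<'E'
from h import *
s=manip.get_state();print(s['t'],s['position'],s['force'],s['joints'].round(3),s['gripper_width'])
arc(np.arange(.1,.51,.1))
E
```

```text
8.15 [0.4692356  0.0868517  0.11928191] [ 4.65620955 -0.88346894 -8.6283911 ] [-0.819  0.045  0.558  1.972 -0.024  1.122 -0.162] 0.02004536587234531
r 0.18278700834660305 ang -3.000257521856722
0.1 [ 0.0183 -0.     -0.    ] [0.468 0.105] rz 0.95
0.2 [ 0.0365  0.0018 -0.    ] [0.468 0.123] rz 1.91
0.3 [ 0.0544  0.0054 -0.    ] [0.47  0.141] rz 2.86
0.4 [0.0718 0.0108 0.    ] [0.473 0.159] rz 3.82
0.5 [0.0887 0.0179 0.0001] [0.479 0.177] rz 4.77
```

Cover is at 0.40 rad and tracking well.

Emit:
drive_tool(targets=[[0.0, 0.0183, 0, 0, 0, 0, 0.95], [0.0, 0.0365, 0.0018, 0, 0, 0, 1.9], [0.0, 0.0544, 0.0054, 0, 0, 0, 2.85], [0.0, 0.0718, 0.0108, 0, 0, 0, 3.8], [0.0, 0.0887, 0.0179, 0, 0, 0, 4.8]])

```text
t: 8.65
position: [0.4787, 0.1774, 0.1193]
tool_rot: [[0.404, 0.915, 0.009], [0.915, -0.404, -0.001], [0.003, 0.008, -1.0]]
force: [2.7, -2.0, -8.2]
gripper_width: 0.02
```

```bash
python3 - <<'E'
from h import *
s=manip.get_state();print(s['t'],s['position'],s['force'],s['joints'].round(3),s['gripper_width'])
arc(np.arange(.1,.51,.1))
E
```

```text
8.65 [0.47865882 0.17743154 0.11929384] [ 2.67054128 -1.96103098 -8.21165346] [-0.92   0.132  0.512  1.89  -0.067  1.129 -0.8  ] 0.020033195597815367
r 0.18338348979615415 ang 2.7802506932524254
0.1 [ 0.0183 -0.0001  0.0001] [0.486 0.194] rz 0.95
0.2 [0.0366 0.0017 0.0001] [0.495 0.21 ] rz 1.91
0.3 [0.0546 0.0052 0.0002] [0.505 0.225] rz 2.86
0.4 [0.0721 0.0105 0.0003] [0.517 0.239] rz 3.82
0.5 [0.089  0.0176 0.0004] [0.531 0.252] rz 4.77
```

Emit:
drive_tool(targets=[[0.0, 0.0183, 0, 0, 0, 0, 0.95], [0.0, 0.0366, 0.0017, 0, 0, 0, 1.9], [0.0, 0.0546, 0.0052, 0, 0, 0, 2.85], [0.0, 0.0721, 0.0105, 0, 0, 0, 3.8], [0.0, 0.089, 0.0176, 0, 0, 0, 4.8]])

```text
t: 9.15
position: [0.5306, 0.2524, 0.1194]
tool_rot: [[0.797, 0.604, 0.008], [0.604, -0.797, -0.001], [0.006, 0.006, -1.0]]
force: [1.2, -2.4, -7.4]
gripper_width: 0.0202
```

```bash
python3 - <<'E'
from h import *
s=manip.get_state();print(s['t'],s['position'],s['force'],s['joints'].round(3),s['gripper_width'])
arc(np.arange(.1,.31,.1))
E
```

```text
9.15 [0.53059365 0.252384   0.11935578] [ 1.22954541 -2.37643777 -7.38038419] [-0.97   0.322  0.54   1.694 -0.173  1.168 -1.308] 0.020192769515595028
r 0.18397077541979034 ang 2.27856205660186
0.1 [ 0.0184 -0.0002  0.0001] [0.545 0.264] rz 0.95
0.2 [0.0367 0.0015 0.0002] [0.561 0.273] rz 1.91
0.3 [0.0548 0.005  0.0003] [0.577 0.281] rz 2.86
```

Emit:
drive_tool(targets=[[0.0, 0.0184, 0, 0, 0, 0, 0.95], [0.0, 0.036, 0.0015, 0, 0, 0, 1.9], [0.0, 0.036, 0.0015, 0, 0, 0, 1.9], [0.05, 0.036, 0.0015, 0, 0, 0, 1.9], [0.05, 0.036, 0.0015, 0, 0, 0, 1.9]])

```text
t: 9.65
position: [0.5603, 0.2731, 0.1203]
tool_rot: [[0.9, 0.435, 0.009], [0.435, -0.9, -0.0], [0.008, 0.004, -1.0]]
force: [-0.0, 0.2, 0.1]
gripper_width: 0.048
```

Emit:
drive_tool(targets=[[0.06, 0, 0, 0, 0, 0, 0], [0.06, 0, 0, -0.04, 0, 0, 0], [0.06, 0, 0, -0.08, 0, 0, 0], [0.06, 0, 0, -0.12, 0, 0, 0], [0.06, 0, 0, -0.16, 0, 0, 0]])

```text
t: 10.15
position: [0.5585, 0.2729, 0.2827]
tool_rot: [[0.9, 0.436, 0.009], [0.436, -0.9, 0.001], [0.009, 0.003, -1.0]]
force: [1.2, 0.3, -0.2]
gripper_width: 0.0599
```

```bash
python3 - <<'E'
from h import *
s=manip.get_state();print(s['t'],s['position'],s['force'],s['joints'].round(3),s['gripper_width'])
im,P=snap('top','t10');crop(im,120,100,420,320,2.6,'t10c')
snap('scene','s10')
E
```

```text
10.15 [0.55851652 0.27289352 0.28270483] [ 1.15246148  0.30685726 -0.15143047] [-0.987  0.315  0.601  1.364 -0.174  1.507 -1.519] 0.059867700364264115
```

View pics/t10c.png

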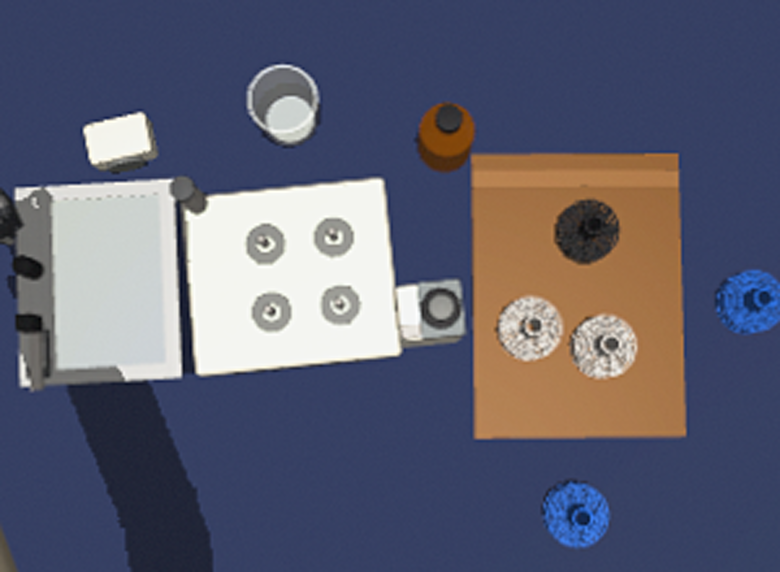

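View pics/s10.png

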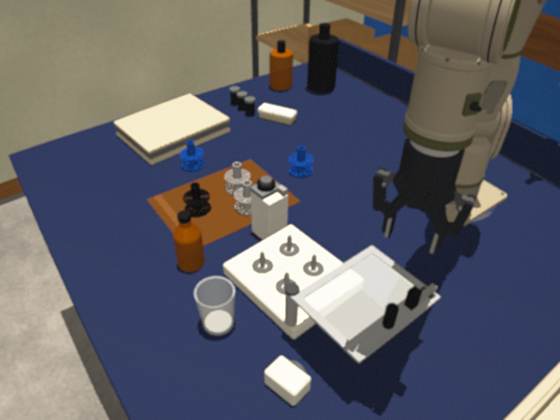

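Cover wide open. Post tips are visible in the top crop at (265,243), (334,236), (271,311) and (340,303), and the reel necks at (535,325) and (610,344).

```bash
python3 - <<'E'
from h import *
O=np.array([.567,-.011]);yaw=.096
R=np.array([[np.cos(yaw),-np.sin(yaw)],[np.sin(yaw),np.cos(yaw)]])
P=manip.camera_params('top')
im=cv2.imread('pics/t10.png')
B=cv2.resize(im,None,fx=6,fy=6,interpolation=cv2.INTER_CUBIC)
for i,(a,b) in enumerate([(-.04,-.04),(-.04,.04),(.04,-.04),(.04,.04)]):
    w=O+R@[a,b];
    for z,c in [(.035,(255,0,0)),(.08,(0,0,255))]:
        q=proj('top',[*w,z]);cv2.circle(B,tuple(int(round(v*6+3)) for v in q),3,c,-1)
    print(i,w.round(4))
for p in [(265.5,243.5),(334,237),(271,311),(341,304)]: print(onz('top',120+p[0]/2.6,100+p[1]/2.6,.079).round(4))
for p in [(535,325),(610,344)]: print('reel',onz('top',120+p[0]/2.6,100+p[1]/2.6,.08).round(4))
for x,y,h in [(-.105,-.105,.035),(-.105,.135,.035),(.105,-.105,.035),(.105,.135,.035)]:
    q=proj('top',[*(O+R@[x,y]),h]);cv2.circle(B,tuple(int(round(v*6+3)) for v in q),4,(0,255,0),-1)
cv2.imwrite('pics/t10d.png',B[160*6:256*6,185*6:310*6])
E
```

```text
0 [ 0.531  -0.0546]
1 [0.5234 0.025 ]
2 [ 0.6106 -0.047 ]
3 [0.603  0.0326]
[0.596  0.0264 0.079 ]
[ 0.6028 -0.0511  0.079 ]
[0.5194 0.02   0.079 ]
[ 0.5267 -0.0588  0.079 ]
reel [ 0.5012 -0.2765  0.08  ]
reel [ 0.4791 -0.3607  0.08  ]
```

View pics/t10d.png

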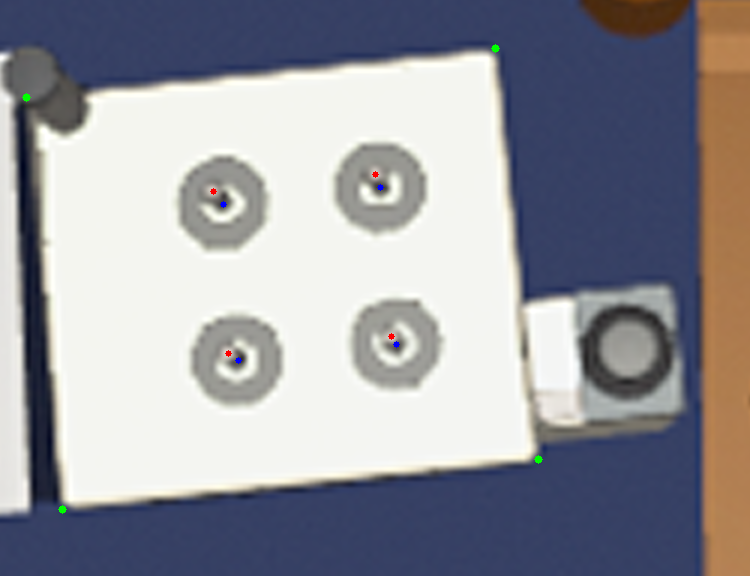

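```bash
python3 - <<'E'
from h import *
print(move([.56,.12,.30],down(-.55)))
E
```

```text
(array([-0.0674,  0.1379, -0.0139]), array([ 0.07, -0.15, -5.45]))
```

Emit:
drive_tool(targets=[[0.06, -0.014, 0.028, 0, 0, 0, -1.1], [0.06, -0.027, 0.055, -0.005, 0, 0, -2.2], [0.06, -0.041, 0.083, -0.01, 0, 0, -3.3], [0.06, -0.054, 0.11, -0.014, 0, -0.1, -4.4], [0.06, -0.067, 0.138, -0.014, 0, -0.15, -5.45]])

```text
t: 10.75
position: [0.5603, 0.119, 0.3009]
tool_rot: [[0.518, 0.855, 0.006], [0.855, -0.518, -0.004], [-0.0, 0.007, -1.0]]
force: [0.4, -0.4, -0.5]
gripper_width: 0.0596
```

```bash
python3 - <<'E'
from h import *
print(move([.56,-.04,.30],down(.096)))
E
```

```text
(array([-0.1361,  0.0821,  0.0016]), array([ 0.07,  0.02, -6.11]))
```

Emit:
drive_tool(targets=[[0.06, -0.028, 0.016, 0, 0, 0, -1.2], [0.06, -0.056, 0.033, 0, 0, 0, -2.4], [0.06, -0.085, 0.05, 0, 0, 0, -3.6], [0.06, -0.113, 0.067, 0, 0, 0, -4.8], [0.06, -0.136, 0.082, 0.001, 0, 0, -6.1]])

```text
t: 11.25
position: [0.5595, -0.042, 0.301]
tool_rot: [[-0.099, 0.995, 0.007], [0.995, 0.099, -0.003], [-0.004, 0.007, -1.0]]
force: [-0.4, 0.3, 0.7]
gripper_width: 0.0599
```

Emit:
drive_tool(targets=[[0.06, 0, 0, 0, 0, 0, 0], [0.06, 0, 0, 0, 0, 0, 0]])

```text
t: 11.45
position: [0.5593, -0.0425, 0.3012]
tool_rot: [[-0.096, 0.995, 0.008], [0.995, 0.096, -0.002], [-0.003, 0.007, -1.0]]
force: [0.1, 0.7, 0.6]
gripper_width: 0.0603
```

```bash
python3 - <<'E'
from h import *
im,P=snap('wrist','w11')
s=manip.get_state();print(s['t'],s['position'],s['joints'].round(3))
O=np.array([.567,-.011]);yaw=.096
R=np.array([[np.cos(yaw),-np.sin(yaw)],[np.sin(yaw),np.cos(yaw)]])
B=cv2.resize(im,None,fx=3,fy=3,interpolation=cv2.INTER_CUBIC)
for i,(a,b) in enumerate([(-.04,-.04),(-.04,.04),(.04,-.04),(.04,.04)]):
    w=O+R@[a,b];
    for z,c in [(.035,(255,0,0)),(.08,(0,0,255))]:
        q=proj('wrist',[*w,z],P);print(q.round(1)); cv2.circle(B,tuple(int(round(v*3+1)) for v in q),2,c,-1)
cv2.imwrite('pics/w11d.png',B[100*3:290*3,200*3:420*3])
E
```

```text
11.5 [ 0.55942781 -0.04125514  0.30106495] [-0.577  0.156  0.652  1.495 -0.092  1.515  0.171]
[256.6 173.9]
[254.4 181. ]
[255.3 112.6]
[252.9 113.2]
[315.6 173.8]
[319.6 180.9]
[317.4 112.5]
[322.  113.2]
```

View pics/w11.png

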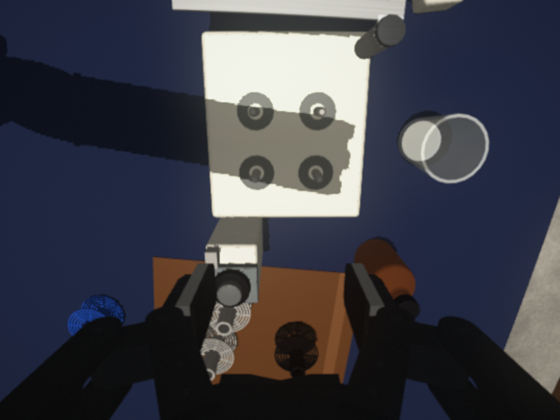

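View pics/w11d.png

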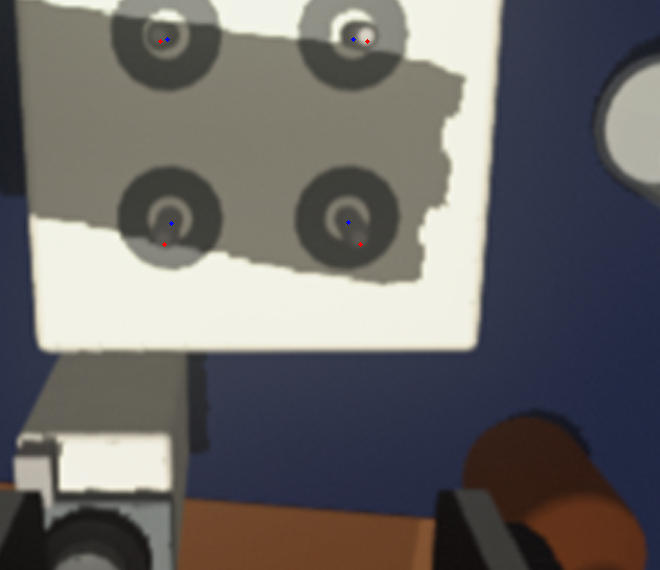

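```bash
python3 - <<'E'
import numpy as np
from scipy.optimize import least_squares
p=np.array([(.49404,.01834),(.46924,.08685),(.47866,.17743),(.53059,.25238)])
r=least_squares(lambda v:np.hypot(*(p-v[:2]).T)-v[2],[.65,.112,.183])
print(r.x,r.fun)
for yaw in (.09,.096,.10):
    R=np.array([[np.cos(yaw),-np.sin(yaw)],[np.sin(yaw),np.cos(yaw)]])
    print(yaw,r.x[:2]-R@[.095,.115], r.x[:2]+R@[-.165,-.08])
E
```

```text
[0.65060607 0.11376379 0.18335334] [ 5.13091874e-07 -1.20728123e-06  1.06564544e-06 -3.70748529e-07]
0.09 [ 0.56632659 -0.00930923] [0.49346415 0.01925761]
0.096 [ 0.56706654 -0.00981269] [0.49403401 0.01831647]
0.1 [ 0.56756152 -0.01014586] [0.49441705 0.01769095]
```

```bash
python3 - <<'E'
from h import *
print(move([.5005,-.25,.22],down(-.25)))
E
```

```text
(array([-0.2018, -0.0795,  0.0811]), array([0.07, 0.02, 3.32]))
```

Emit:
drive_tool(targets=[[0.06, -0.045, -0.015, 0, 0, 0, 0.8], [0.06, -0.09, -0.03, 0, 0, 0, 1.6], [0.06, -0.135, -0.05, 0.02, 0, 0, 2.4], [0.06, -0.18, -0.07, 0.05, 0, 0, 3.3], [0.06, -0.202, -0.08, 0.08, 0, 0, 3.3]])

```text
t: 12.0
position: [0.5003, -0.2516, 0.2215]
tool_rot: [[0.25, 0.968, 0.011], [0.968, -0.25, -0.003], [-0.0, 0.011, -1.0]]
force: [0.2, 0.2, 0.0]
gripper_width: 0.06
```

Emit:
drive_tool(targets=[[0.06, 0, 0, 0, 0, 0, 0], [0.06, 0, 0, 0, 0, 0, 0]])

```text
t: 12.2
position: [0.5004, -0.2506, 0.2211]
tool_rot: [[0.251, 0.968, 0.01], [0.968, -0.251, -0.002], [0.0, 0.01, -1.0]]
force: [0.6, 0.3, 0.8]
gripper_width: 0.0597
```

```bash
python3 - <<'E'
from h import *
im,P=snap('wrist','w12')
s=manip.get_state();print(s['t'],s['position'],s['joints'].round(3))
print(proj('wrist',[.5005,-.2752,.08],P),proj('wrist',[.479,-.36,.08],P))
crop(im,180,170,380,400,2.5,'w12c')
E
```

```text
12.25 [ 0.5013633  -0.24986581  0.22190682] [-0.329  0.198  0.823  1.644 -0.151  1.354  0.264]
[284.67386494 212.34606598] [284.74893965 288.85312326]
```

View pics/w12.png

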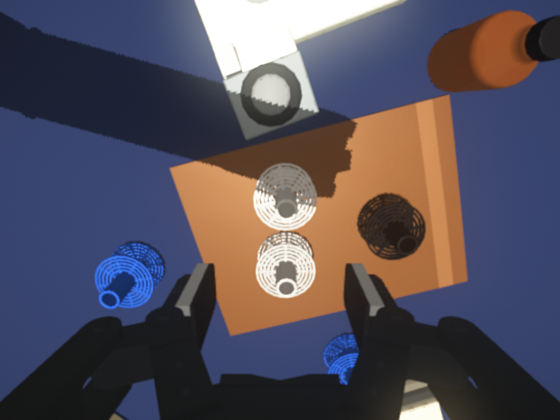

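View pics/w12c.png

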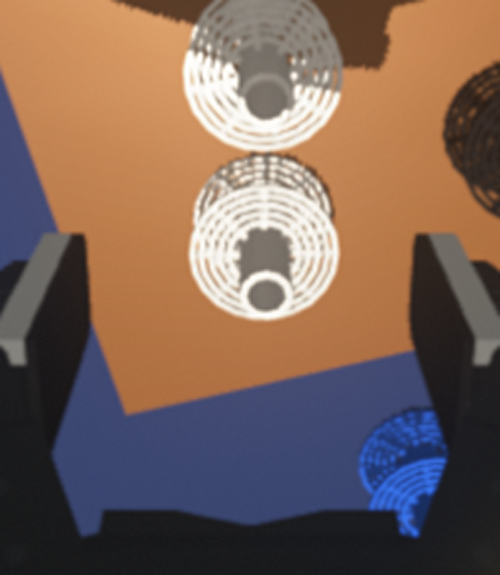

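```bash
python3 - <<'E'
from h import *
P=np.load('pics/w12.npy',allow_pickle=True).item()
for c in [(265,97),(266,294)]:
    u=(180+c[0]/2.5,170+c[1]/2.5)
    for z in (.08,.083): print(onz('wrist',*u,z,P).round(4))
    #triang with top
for c,t in [((265,97),(535,325)),((266,294),(610,344))]:
    print(tri([ray('wrist',180+c[0]/2.5,170+c[1]/2.5,P),ray('top',120+t[0]/2.6,100+t[1]/2.6)]))
E
```

```text
[ 0.5027 -0.2719  0.08  ]
[ 0.5029 -0.271   0.083 ]
[ 0.4811 -0.359   0.08  ]
[ 0.4815 -0.3572  0.083 ]
[ 0.5022126  -0.27855142  0.05907764]
[ 0.47993961 -0.36186417  0.07446548]
```

```bash
python3 - <<'E'
from h import *
print(move([.502,-.273,.12],down(-.25)))
E
```

```text
(array([-0.0223,  0.0052,  0.102 ]), array([ 0.11, -0.01, -0.01]))
```

Emit:
drive_tool(targets=[[0.06, -0.022, 0.005, 0.03, 0, 0, 0], [0.06, -0.022, 0.005, 0.07, 0, 0, 0], [0.06, -0.022, 0.005, 0.102, 0.1, 0, 0], [0.06, -0.022, 0.005, 0.102, 0.1, 0, 0], [0.06, -0.022, 0.005, 0.102, 0.1, 0, 0]])

```text
t: 12.75
position: [0.5033, -0.2716, 0.1213]
tool_rot: [[0.247, 0.969, 0.002], [0.969, -0.247, -0.0], [0.0, 0.002, -1.0]]
force: [-0.0, 0.3, 2.0]
gripper_width: 0.0603
```

```bash
python3 - <<'E'
from h import *
im,P=snap('wrist','w13')
s=manip.get_state();print(s['t'],s['position'],s['joints'].round(3))
print(proj('wrist',[.502,-.273,.08],P),P['position'],P['rotation'])
crop(im,180,170,380,400,2.5,'w13c')
E
```

```text
12.8 [ 0.50357444 -0.27219005  0.12206536] [-0.245  0.333  0.802  1.737 -0.259  1.177  0.38 ]
[278.66969792 225.20471523] [ 0.52161658 -0.1967784   0.2994487 ] [[ 0.96898239  0.23626776  0.07246156]
 [-0.24712399  0.92436345  0.29065777]
 [ 0.00169224 -0.29954925  0.95407934]]
```

View pics/w13c.png

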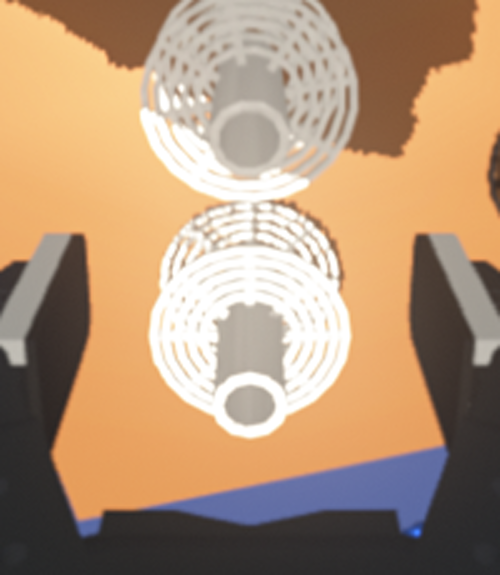

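Emit:
drive_tool(targets=[[0.06, -0.001, -0.0005, 0.04, 0, 0, 0], [0.06, -0.001, -0.0005, 0.08, 0, 0, 0], [0.06, -0.001, -0.0005, 0.1, 0, 0, 0], [0.06, -0.001, -0.0005, 0.1, 0, 0, 0], [0.06, -0.001, -0.0005, 0.1, 0, 0, 0]])

```text
t: 13.3
position: [0.5048, -0.2735, 0.0243]
tool_rot: [[0.247, 0.969, 0.006], [0.969, -0.247, -0.001], [0.0, 0.006, -1.0]]
force: [0.3, 0.9, 0.2]
gripper_width: 0.0601
```

```bash
python3 - <<'E'
from h import *
im,P=snap('wrist','w14')
s=manip.get_state();print(s['t'],s['position'],s['force'])
print(proj('wrist',[.5029,-.2732,.08],P))
crop(im,180,170,380,400,2.5,'w14c')
E
```

```text
13.35 [ 0.50500404 -0.27364024  0.02461118] [-0.58697264 -0.89585825  0.19715376]
[276.81024048 299.35893975]
```

View pics/w14c.png

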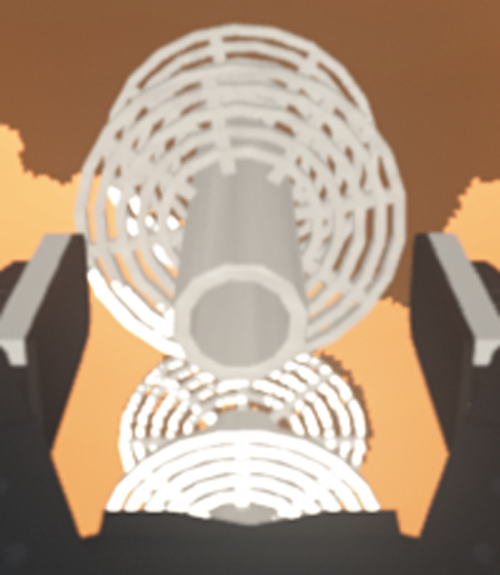

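Emit:
drive_tool(targets=[[0.06, 0, -0.002, 0.002, 0, 0, 0], [0.04, 0, -0.002, 0.002, 0, 0, 0], [0.0, 0, -0.002, 0.002, 0, 0, 0], [0.0, 0, -0.002, 0.002, 0, 0, 0], [0.0, 0, -0.002, 0.002, 0, 0, 0]])

```text
t: 13.85
position: [0.5034, -0.2732, 0.0234]
tool_rot: [[0.247, 0.969, 0.008], [0.969, -0.247, -0.001], [0.001, 0.008, -1.0]]
force: [-1.5, 1.6, 8.2]
gripper_width: 0.0218
```

Emit:
drive_tool(targets=[[0.0, 0, 0, 0, 0, 0, 0], [0.0, 0, 0, -0.02, 0, 0, 0], [0.0, 0, 0, -0.06, 0, 0, 0], [0.0, 0, 0, -0.1, 0, 0, 0], [0.0, 0, 0, -0.14, 0, 0, 0]])

```text
t: 14.35
position: [0.5018, -0.273, 0.1646]
tool_rot: [[0.247, 0.969, 0.007], [0.969, -0.247, -0.001], [0.001, 0.007, -1.0]]
force: [2.7, 0.7, -1.2]
gripper_width: 0.0215
```

```bash
python3 - <<'E'
from h import *
im,P=snap('wrist','w15')
s=manip.get_state();print(s['t'],s['position'],s['force'],s['gripper_width'],s['joints'].round(3))
crop(im,180,170,380,400,2.5,'w15c')
print(move([.6107,-.0458,.27],down(-.25)))
E
```

```text
14.4 [ 0.5044007  -0.27487703  0.17126278] [ 2.62081652 -2.42343832  4.20627395] 0.021890657538297567 [-0.271  0.279  0.83   1.684 -0.22   1.258  0.354]
(array([ 0.2483,  0.0478, -0.098 ]), array([ 0.15, -0.  , -0.  ]))
```

View pics/w15c.png

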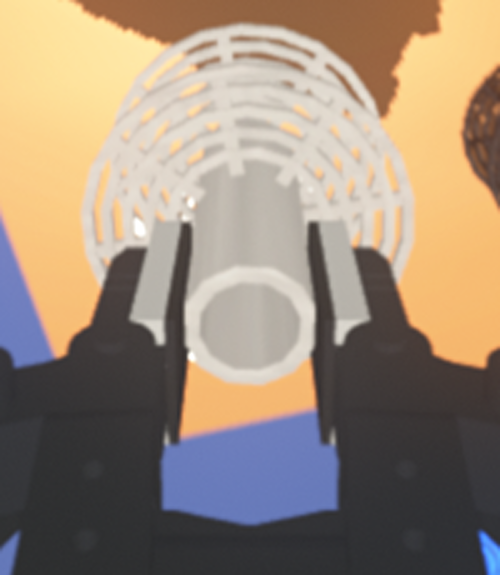

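```bash
cat >> h.py <<'E'
CT=np.load('ct.npy',allow_pickle=True).item() if __import__('os').path.exists('ct.npy') else None
def held(u,v,dz):
    """tool-frame xy of image point at tool z=-dz"""
    K=manip.camera_params('wrist'); P=dict(mtx=K['mtx'],k1=K['k1'],position=CT['p'],rotation=CT['R'])
    return onz('wrist',u,v,-dz,P)
E
python3 - <<'E'
from h import *
s=manip.get_state();P=manip.camera_params('wrist');T=s['tool_rot']
ct=dict(p=T.T@(P['position']-s['position']),R=T.T@P['rotation']);np.save('ct.npy',ct,allow_pickle=True)
print(ct)
E
python3 - <<'E'
from h import *
for dz in (.0566,.06): print(held(180+250/2.5,170+325/2.5,dz))
E
```

```text
{'p': array([ 0.07710254, -0.00032964, -0.17816232]), 'R': array([[-5.57860138e-04,  9.53945836e-01,  2.99978384e-01],
       [ 9.99999835e-01,  4.90514876e-04,  2.99806342e-04],
       [ 1.38855152e-04,  2.99978501e-01, -9.53945952e-01]])}
[ 5.89332894e-05 -1.55722175e-04 -5.66000000e-02]
[ 0.00221378 -0.00016059 -0.06      ]
```

Emit:
drive_tool(targets=[[0.0, 0, 0, -0.04, 0, 0, 0], [0.0, 0.045, 0.009, -0.07, 0.1, 0, 0], [0.0, 0.09, 0.018, -0.07, 0.1, 0, 0], [0.0, 0.135, 0.027, -0.07, 0.1, 0, 0], [0.0, 0.18, 0.035, -0.07, 0.1, 0, 0]])

```text
t: 14.9
position: [0.5824, -0.1069, 0.2418]
tool_rot: [[0.248, 0.969, 0.005], [0.969, -0.248, -0.001], [0.001, 0.005, -1.0]]
force: [1.4, -0.8, -1.9]
gripper_width: 0.022
```

```bash
python3 - <<'E'
from h import *
print(move([.6107,-.0458,.17],down(-.25)))
E
```

```text
(array([0.0662, 0.0119, 0.0719]), array([ 0.05, -0.01, -0.  ]))
```

Emit:
drive_tool(targets=[[0.0, 0.04, 0.007, 0, 0.05, 0, 0], [0.0, 0.066, 0.012, 0.01, 0.05, 0, 0], [0.0, 0.066, 0.012, 0.06, 0.05, 0, 0], [0.0, 0.066, 0.012, 0.11, 0.05, 0, 0], [0.0, 0.066, 0.012, 0.11, 0.05, 0, 0]])

```text
t: 15.4
position: [0.6066, -0.0453, 0.1253]
tool_rot: [[0.247, 0.969, -0.011], [0.969, -0.247, -0.0], [-0.003, -0.011, -1.0]]
force: [-1.2, 0.1, -1.5]
gripper_width: 0.0217
```

Emit:
drive_tool(targets=[[0.0, 0, 0, 0, 0, 0, 0], [0.0, 0, 0, 0, 0, 0, 0]])

```text
t: 15.6
position: [0.6073, -0.0456, 0.1271]
tool_rot: [[0.247, 0.969, -0.01], [0.969, -0.247, -0.0], [-0.002, -0.009, -1.0]]
force: [-0.1, -0.3, -1.2]
gripper_width: 0.0219
```

```bash
python3 - <<'E'
from h import *
im,P=snap('wrist','w16');im2,P2=snap('scene','s16')
s=manip.get_state();print(s['t'],s['position'],s['force'],s['gripper_width'],s['joints'].round(3),s['tool_rot'].round(3))
crop(im2,220,180,380,320,4,'s16c')
print(move([.6107,-.0458,.06],down(-.25)))
E
```

```text
15.7 [ 0.6078625  -0.04555143  0.12761387] [-0.11139755  0.11410921 -1.89491691] 0.02188115575278954 [-0.539  0.407  0.692  1.616 -0.271  1.226 -0.042] [[ 0.247  0.969 -0.008]
 [ 0.969 -0.247  0.   ]
 [-0.002 -0.008 -1.   ]]
(array([0.0006, 0.0033, 0.0676]), array([-0.07,  0.02,  0.  ]))
```

View pics/w16.png

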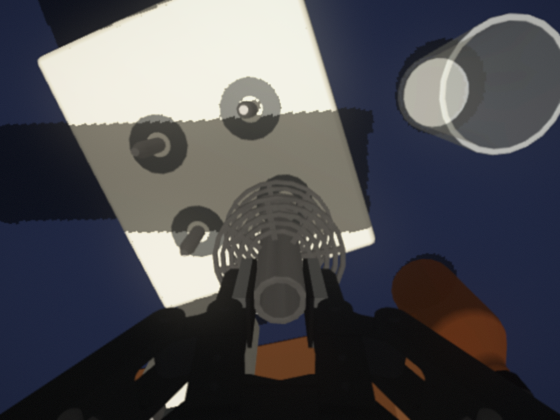

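View pics/s16c.png

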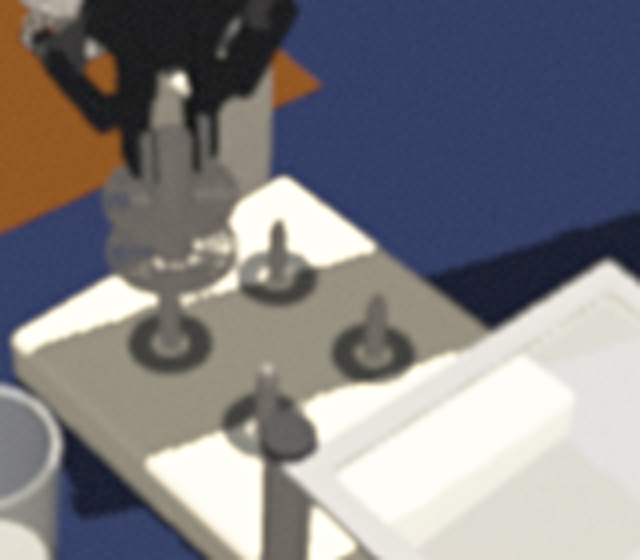

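Emit:
drive_tool(targets=[[0.0, 0.0006, 0.0033, 0, -0.07, 0, 0], [0.0, 0.0006, 0.0033, 0, -0.07, 0, 0], [0.0, 0.0006, 0.0033, 0, -0.07, 0, 0], [0.0, 0.0006, 0.0033, 0, -0.07, 0, 0]])

```text
t: 16.1
position: [0.6113, -0.0458, 0.1278]
tool_rot: [[0.247, 0.969, -0.001], [0.969, -0.247, -0.002], [-0.002, -0.0, -1.0]]
force: [-0.0, -0.3, -1.6]
gripper_width: 0.0217
```

```bash
python3 - <<'E'
from h import *
s=manip.get_state();print(s['t'],s['position'],s['force'],s['tool_rot'].round(3))
print(move([.6107,-.0458,.06],down(-.25)))
E
```

```text
16.1 [ 0.61125202 -0.04576126  0.12781717] [-0.0411398  -0.31512043 -1.57426337] [[ 0.247  0.969 -0.001]
 [ 0.969 -0.247 -0.002]
 [-0.002 -0.    -1.   ]]
(array([-0.0001, -0.0005,  0.0678]), array([-0.  ,  0.02,  0.  ]))
```

Emit:
drive_tool(targets=[[0.0, 0, -0.0005, 0.01, 0, 0, 0], [0.0, 0, -0.0005, 0.02, 0, 0, 0], [0.0, 0, -0.0005, 0.03, 0, 0, 0], [0.0, 0, -0.0005, 0.035, 0, 0, 0], [0.0, 0, -0.0005, 0.035, 0, 0, 0]])

```text
t: 16.6
position: [0.61, -0.0457, 0.0915]
tool_rot: [[0.247, 0.969, -0.003], [0.969, -0.247, -0.002], [-0.002, -0.002, -1.0]]
force: [-0.2, 0.5, -1.9]
gripper_width: 0.022
```

```bash
python3 - <<'E'
from h import *
im,P=snap('scene','s17');
s=manip.get_state();print(s['t'],s['position'],s['force'],s['tool_rot'].round(3))
crop(im,220,180,380,320,4,'s17c')
print(move([.6107,-.0458,.06],down(-.25)))
E
```

```text
16.65 [ 0.61047773 -0.04574724  0.09228775] [ 0.11738086 -0.54147378 -1.44374509] [[ 0.247  0.969 -0.001]
 [ 0.969 -0.247 -0.002]
 [-0.002 -0.001 -1.   ]]
(array([0.0001, 0.0003, 0.0323]), array([-0.01,  0.02, -0.  ]))
```

View pics/s17c.png

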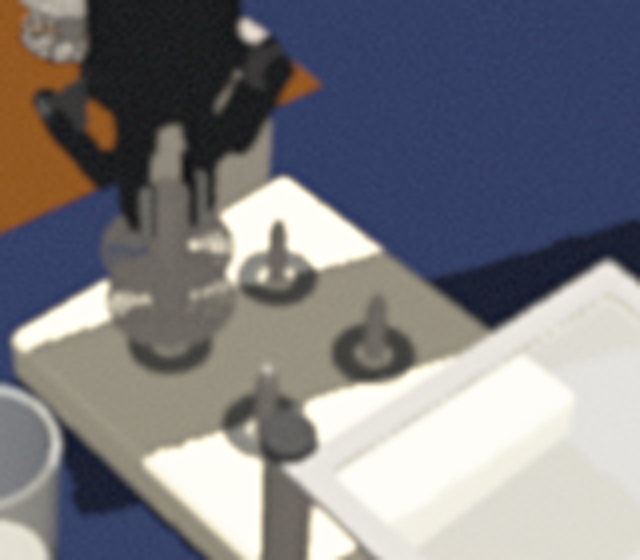

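Emit:
drive_tool(targets=[[0.0, 0, 0, 0.01, 0, 0, 0], [0.0, 0, 0, 0.02, 0, 0, 0], [0.0, 0, 0, 0.03, 0, 0, 0], [0.0, 0, 0, 0.032, 0, 0, 0], [0.0, 0, 0, 0.032, 0, 0, 0]])

```text
t: 17.15
position: [0.6101, -0.0459, 0.0598]
tool_rot: [[0.248, 0.969, -0.002], [0.969, -0.248, -0.002], [-0.002, -0.002, -1.0]]
force: [0.2, -0.1, -1.3]
gripper_width: 0.0217
```

Emit:
drive_tool(targets=[[0.04, 0, 0, 0, 0, 0, 0], [0.04, 0, 0, 0, 0, 0, 0], [0.04, 0, 0, 0, 0, 0, 0]])

```text
t: 17.45
position: [0.6105, -0.0459, 0.0602]
tool_rot: [[0.248, 0.969, -0.001], [0.969, -0.248, -0.002], [-0.002, -0.001, -1.0]]
force: [-0.4, -0.2, 0.3]
gripper_width: 0.0401
```

```bash
python3 - <<'E'
from h import *
im,P=snap('wrist','w18');
s=manip.get_state();print(s['t'],s['position'],s['force'],s['gripper_width'])
E
```

```text
17.5 [ 0.61040307 -0.0459155   0.0601458 ] [-0.34039282  1.01005987  1.04539853] 0.040015708024159186
```

View pics/w18.png

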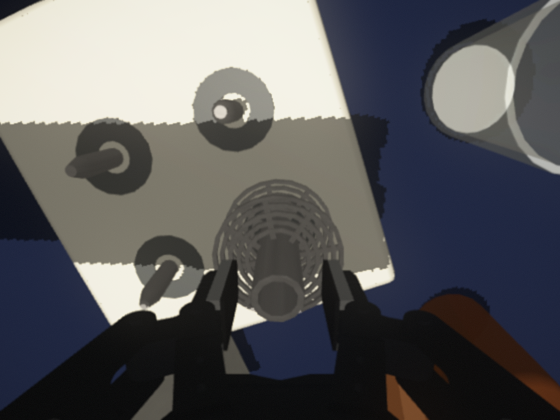

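Emit:
drive_tool(targets=[[0.05, 0, 0, -0.03, 0, 0, 0], [0.05, 0, 0, -0.07, 0, 0, 0], [0.05, 0, 0, -0.12, 0, 0, 0], [0.05, 0, 0, -0.16, 0, 0, 0], [0.05, -0.02, 0, -0.16, 0, 0, 0]])

```text
t: 18.0
position: [0.609, -0.0628, 0.2262]
tool_rot: [[0.243, 0.97, 0.007], [0.97, -0.243, -0.0], [0.001, 0.007, -1.0]]
force: [-0.7, -0.8, -0.6]
gripper_width: 0.0501
```

```bash
python3 - <<'E'
from h import *
im,P=snap('wrist','w19');im2,P2=snap('top','t19');im3,_=snap('scene','s19')
s=manip.get_state();print(s['t'],s['position'],s['force'],s['gripper_width'])
crop(im2,185,150,425,320,3.2,'t19c')
crop(im3,220,140,380,320,4*.8,'s19c')
print(proj('wrist',[.6107,-.0458,.115],P))
print(move([.48,-.3595,.22],down(-.25)))
E
```

```text
18.15 [ 0.60556888 -0.0662506   0.22071547] [0.93991492 0.33539634 0.04944395] 0.04994039649120347
[276.19470109 178.96832792]
(array([-0.3153, -0.0484,  0.0013]), array([-0.  ,  0.02, -0.02]))
```

View pics/t19c.png

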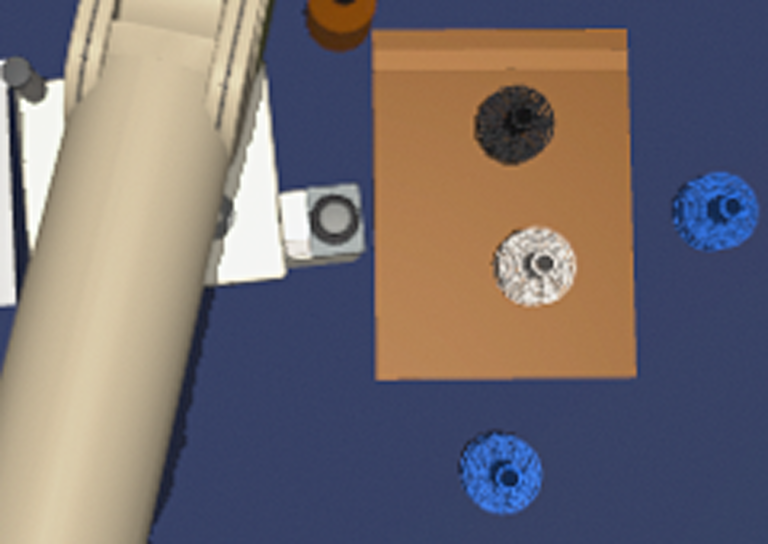

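View pics/s19c.png

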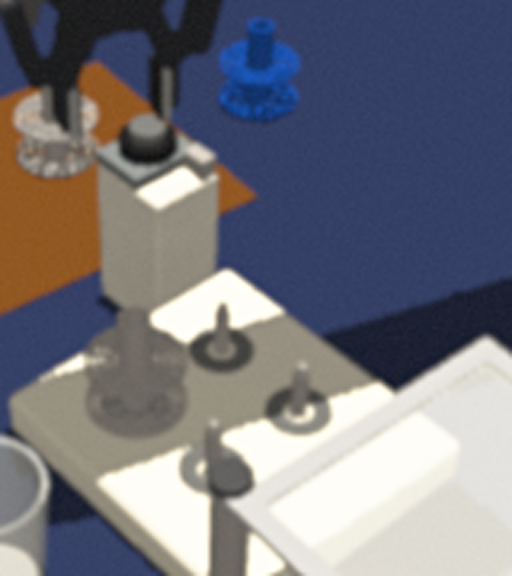

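View pics/w19.png

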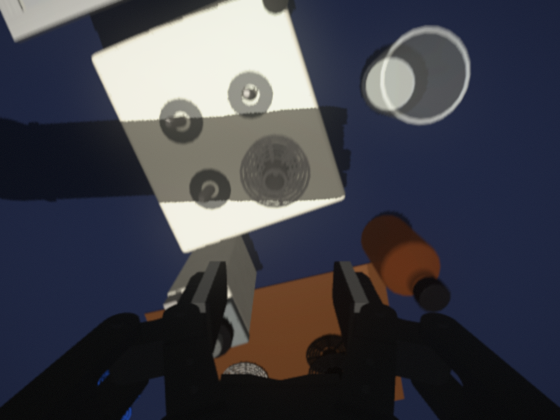

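Emit:
drive_tool(targets=[[0.05, -0.048, -0.008, 0, 0, 0, 0], [0.05, -0.096, -0.016, 0, 0, 0, 0], [0.05, -0.144, -0.024, 0, 0, 0, 0], [0.05, -0.192, -0.032, 0, 0, 0, 0], [0.05, -0.24, -0.038, 0, 0, 0, 0]])

```text
t: 18.65
position: [0.5079, -0.2896, 0.2205]
tool_rot: [[0.249, 0.969, -0.001], [0.969, -0.249, -0.001], [-0.001, -0.001, -1.0]]
force: [0.7, -0.3, -0.1]
gripper_width: 0.05
```

```bash
python3 - <<'E'
from h import *
s=manip.get_state();print(s['t'],s['joints'].round(3))
print(move([.48,-.3595,.12],down(-.25)))
E
```

```text
18.65 [-0.242  0.29   0.84   1.571 -0.217  1.379  0.368]
(array([-0.0745, -0.0095,  0.1005]), array([-0.01,  0.01, -0.01]))
```

Emit:
drive_tool(targets=[[0.06, -0.045, -0.006, 0.02, 0, 0, 0], [0.06, -0.074, -0.0095, 0.05, 0, 0, 0], [0.06, -0.074, -0.0095, 0.08, 0, 0, 0], [0.06, -0.074, -0.0095, 0.1, 0, 0, 0], [0.06, -0.074, -0.0095, 0.1, 0, 0, 0]])

```text
t: 19.15
position: [0.4788, -0.3571, 0.117]
tool_rot: [[0.249, 0.969, -0.007], [0.969, -0.249, 0.002], [0.0, -0.007, -1.0]]
force: [-0.4, 0.1, -0.9]
gripper_width: 0.06
```

Emit:
drive_tool(targets=[[0.06, 0, 0, 0, 0, 0, 0], [0.06, 0, 0, 0, 0, 0, 0]])

```text
t: 19.35
position: [0.4794, -0.3567, 0.1176]
tool_rot: [[0.248, 0.969, -0.006], [0.969, -0.248, 0.002], [0.001, -0.007, -1.0]]
force: [-0.5, -0.8, 0.2]
gripper_width: 0.0599
```

```bash
python3 - <<'E'
from h import *
im,P=snap('wrist','w20')
s=manip.get_state();print(s['t'],s['position'],s['joints'].round(3))
print(proj('wrist',[.48,-.3595,.08],P))
crop(im,180,170,380,400,2.5,'w20c')
E
```

```text
19.4 [ 0.47951944 -0.3569349   0.11787965] [-0.08   0.42   0.821  1.666 -0.323  1.204  0.566]
[282.26740874 228.21814633]
```

View pics/w20c.png

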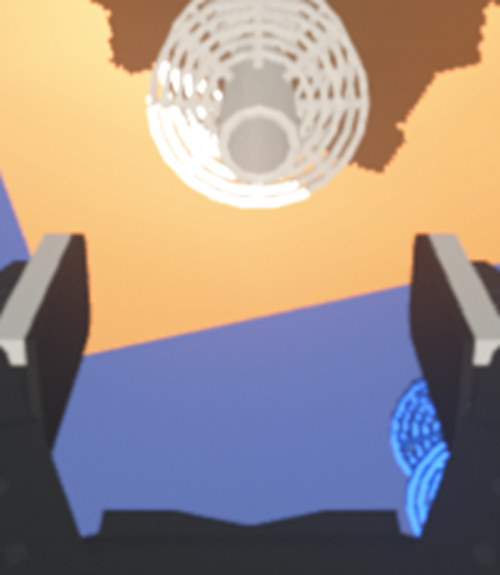

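```bash
python3 - <<'E'
from h import *
print(move([.4807,-.3593,.0235],down(-.25)))
E
```

```text
(array([-0.002 ,  0.0023,  0.0944]), array([-0.06, -0.  , -0.  ]))
```

Emit:
drive_tool(targets=[[0.06, -0.002, 0.0023, 0.04, -0.06, 0, 0], [0.06, -0.002, 0.0023, 0.075, -0.06, 0, 0], [0.06, -0.002, 0.0023, 0.094, -0.06, 0, 0], [0.06, -0.002, 0.0023, 0.094, -0.06, 0, 0], [0.06, -0.002, 0.0023, 0.094, -0.06, 0, 0]])

```text
t: 19.9
position: [0.4814, -0.3597, 0.0252]
tool_rot: [[0.248, 0.969, 0.001], [0.969, -0.248, -0.001], [-0.0, 0.002, -1.0]]
force: [0.3, 0.4, 0.4]
gripper_width: 0.0598
```

```bash
python3 - <<'E'
from h import *
s=manip.get_state();print(s['t'],s['position'],s['joints'].round(3))
print(move([.4807,-.3593,.0235],down(-.25)))
E
```

```text
19.9 [ 0.48135386 -0.3597327   0.02515343] [-0.024  0.528  0.758  1.744 -0.415  1.035  0.632]
(array([ 0.0003, -0.0007,  0.0017]), array([ 0.02,  0.  , -0.  ]))
```

Emit:
drive_tool(targets=[[0.06, 0, -0.0007, 0.0017, 0, 0, 0], [0.03, 0, -0.0007, 0.0017, 0, 0, 0], [0.0, 0, -0.0007, 0.0017, 0, 0, 0], [0.0, 0, -0.0007, 0.0017, 0, 0, 0], [0.0, 0, -0.0007, 0.0017, 0, 0, 0]])

```text
t: 20.4
position: [0.4813, -0.3598, 0.0243]
tool_rot: [[0.248, 0.969, 0.003], [0.969, -0.248, -0.001], [-0.0, 0.003, -1.0]]
force: [-0.4, 1.0, 6.0]
gripper_width: 0.0212
```

Emit:
drive_tool(targets=[[0.0, 0, 0, 0, 0, 0, 0], [0.0, 0, 0, -0.02, 0, 0, 0], [0.0, 0, 0, -0.06, 0, 0, 0], [0.0, 0, 0, -0.11, 0, 0, 0], [0.0, 0, 0, -0.16, 0, 0, 0]])

```text
t: 20.9
position: [0.4801, -0.3594, 0.1857]
tool_rot: [[0.248, 0.969, 0.002], [0.969, -0.248, -0.001], [-0.0, 0.002, -1.0]]
force: [0.4, -0.7, -1.5]
gripper_width: 0.0215
```

Emit:
drive_tool(targets=[[0.0, 0, 0, -0.04, 0, 0, 0], [0.0, 0, 0, -0.05, 0, 0, 0]])

```text
t: 21.1
position: [0.4811, -0.3608, 0.2405]
tool_rot: [[0.248, 0.969, 0.007], [0.969, -0.248, -0.003], [-0.002, 0.008, -1.0]]
force: [0.0, -0.6, -2.0]
gripper_width: 0.0214
```

```bash
python3 - <<'E'
from h import *
im,P=snap('wrist','w21')
s=manip.get_state();print(s['t'],s['position'],s['force'],s['gripper_width'],s['joints'].round(3))
crop(im,180,170,380,400,2.5,'w21c')
print(move([.5311,-.0534,.24],down(-.25)))
E
```

```text
21.15 [ 0.48106504 -0.36048243  0.23958275] [ 0.74589735 -0.35868125  0.53115945] 0.021367588741685886 [-0.114  0.326  0.872  1.505 -0.253  1.42   0.518]
(array([ 0.3099, -0.0277, -0.001 ]), array([ 0.07,  0.01, -0.01]))
```

View pics/w21c.png

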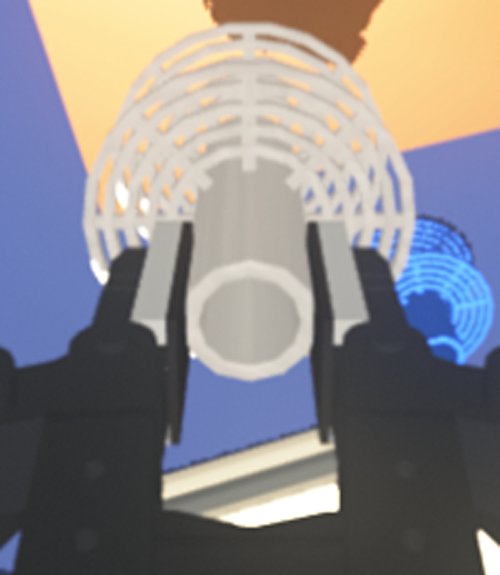

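Emit:
drive_tool(targets=[[0.0, 0.03, -0.003, 0, 0, 0, 0], [0.0, 0.075, -0.007, 0, 0, 0, 0], [0.0, 0.12, -0.011, 0, 0, 0, 0], [0.0, 0.165, -0.015, 0, 0, 0, 0], [0.0, 0.21, -0.019, 0, 0, 0, 0]])

```text
t: 21.65
position: [0.5141, -0.1501, 0.2376]
tool_rot: [[0.248, 0.969, 0.004], [0.969, -0.248, -0.003], [-0.001, 0.005, -1.0]]
force: [1.2, 0.0, -0.8]
gripper_width: 0.0213
```

```bash
python3 - <<'E'
from h import *
print(move([.5311,-.0534,.128],down(-.25)))
E
```

```text
(array([ 0.0981, -0.008 ,  0.1094]), array([ 0.05,  0.01, -0.  ]))
```

Emit:
drive_tool(targets=[[0.0, 0.045, -0.004, 0, 0, 0, 0], [0.0, 0.09, -0.007, 0, 0, 0, 0], [0.0, 0.098, -0.008, 0.02, 0, 0, 0], [0.0, 0.098, -0.008, 0.06, 0, 0, 0], [0.0, 0.098, -0.008, 0.1, 0, 0, 0]])

```text
t: 22.15
position: [0.5304, -0.0525, 0.135]
tool_rot: [[0.246, 0.969, 0.004], [0.969, -0.246, -0.002], [-0.001, 0.004, -1.0]]
force: [0.0, 0.2, -2.1]
gripper_width: 0.0212
```

Emit:
drive_tool(targets=[[0.0, 0, 0, 0, 0, 0, 0], [0.0, 0, 0, 0, 0, 0, 0]])

```text
t: 22.35
position: [0.5295, -0.0526, 0.1344]
tool_rot: [[0.246, 0.969, 0.001], [0.969, -0.246, -0.003], [-0.003, 0.002, -1.0]]
force: [0.9, 0.7, -0.8]
gripper_width: 0.0213
```

```bash
python3 - <<'E'
from h import *
s=manip.get_state();print(s['t'],s['position'],s['force'],s['tool_rot'].round(3))
print(move([.5311,-.0534,.128],down(-.25)))
E
```

```text
22.35 [ 0.52953792 -0.0526009   0.13444714] [ 0.89898938  0.71597306 -0.76233546] [[ 0.246  0.969  0.001]
 [ 0.969 -0.246 -0.003]
 [-0.003  0.002 -1.   ]]
(array([-0.0004,  0.0017,  0.0065]), array([0.02, 0.03, 0.01]))
```

Emit:
drive_tool(targets=[[0.0, -0.0004, 0.0017, 0.005, 0, 0, 0], [0.0, -0.0004, 0.0017, 0.01, 0, 0, 0], [0.0, -0.0004, 0.0017, 0.01, 0, 0, 0], [0.0, -0.0004, 0.0017, 0.01, 0, 0, 0]])

```text
t: 22.75
position: [0.5314, -0.0534, 0.1249]
tool_rot: [[0.246, 0.969, 0.002], [0.969, -0.246, -0.003], [-0.002, 0.002, -1.0]]
force: [1.1, -0.8, -1.8]
gripper_width: 0.0214
```

```bash
python3 - <<'E'
from h import *
im,P=snap('scene','s22');
s=manip.get_state();print(s['t'],s['position'],s['force'],s['tool_rot'].round(3))
crop(im,220,150,380,320,4*.85,'s22c')
print(move([.5311,-.0534,.06],down(-.25)))
E
```

```text
22.8 [ 0.53132124 -0.05345137  0.12489638] [ 0.4031121   0.38029714 -1.60779564] [[ 0.246  0.969  0.002]
 [ 0.969 -0.246 -0.003]
 [-0.002  0.002 -1.   ]]
(array([ 0.0002, -0.0004,  0.0649]), array([0.02, 0.02, 0.01]))
```

View pics/s22c.png

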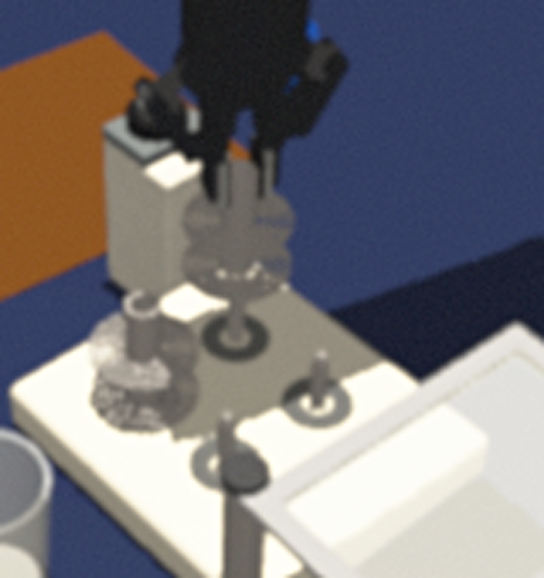

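Position is aligned to 0.3 mm above post0, so I'll lower it in steps.

Emit:
drive_tool(targets=[[0.0, 0, -0.0003, 0.01, 0, 0, 0], [0.0, 0, -0.0003, 0.02, 0, 0, 0], [0.0, 0, -0.0003, 0.03, 0, 0, 0], [0.0, 0, -0.0003, 0.035, 0, 0, 0], [0.0, 0, -0.0003, 0.035, 0, 0, 0]])

```text
t: 23.3
position: [0.5304, -0.0536, 0.0888]
tool_rot: [[0.246, 0.969, -0.0], [0.969, -0.246, -0.003], [-0.003, 0.001, -1.0]]
force: [-0.1, 0.2, -0.3]
gripper_width: 0.0213
```

```bash
python3 - <<'E'
from h import *
s=manip.get_state();print(s['t'],s['position'],s['force'],s['tool_rot'].round(3))
print(move([.5311,-.0534,.0605],down(-.25)))
E
```

```text
23.3 [ 0.53041082 -0.05355676  0.08880523] [-0.14061571  0.20128523 -0.34301975] [[ 0.246  0.969 -0.   ]
 [ 0.969 -0.246 -0.003]
 [-0.003  0.001 -1.   ]]
(array([0.0004, 0.0006, 0.0283]), array([0.01, 0.03, 0.01]))
```

Emit:
drive_tool(targets=[[0.0, 0.0004, 0.0006, 0.01, 0, 0, 0], [0.0, 0.0004, 0.0006, 0.02, 0, 0, 0], [0.0, 0.0004, 0.0006, 0.028, 0, 0, 0], [0.0, 0.0004, 0.0006, 0.028, 0, 0, 0], [0.0, 0.0004, 0.0006, 0.028, 0, 0, 0]])

```text
t: 23.8
position: [0.5309, -0.0535, 0.0604]
tool_rot: [[0.247, 0.969, -0.001], [0.969, -0.247, -0.004], [-0.004, 0.0, -1.0]]
force: [0.6, 0.2, -0.6]
gripper_width: 0.0216
```

Emit:
drive_tool(targets=[[0.04, 0, 0, 0, 0, 0, 0], [0.04, 0, 0, 0, 0, 0, 0], [0.04, 0, 0, 0, 0, 0, 0], [0.04, 0, 0, -0.02, 0, 0, 0], [0.04, 0, 0, -0.06, 0, 0, 0]])

```text
t: 24.3
position: [0.529, -0.0531, 0.1189]
tool_rot: [[0.246, 0.969, -0.005], [0.969, -0.246, -0.005], [-0.006, -0.004, -1.0]]
force: [0.7, 0.0, 0.8]
gripper_width: 0.0401
```

Emit:
drive_tool(targets=[[0.05, 0, 0, -0.05, 0, 0, 0], [0.05, 0, 0, -0.1, 0, 0, 0], [0.05, -0.01, -0.02, -0.14, 0, 0, 0], [0.05, -0.02, -0.04, -0.14, 0, 0, 0], [0.05, -0.02, -0.04, -0.14, 0, 0, 0]])

```text
t: 24.8
position: [0.4852, -0.063, 0.2606]
tool_rot: [[0.248, 0.969, -0.003], [0.969, -0.248, -0.002], [-0.003, -0.002, -1.0]]
force: [-0.2, 0.2, 0.8]
gripper_width: 0.05
```

```bash
python3 - <<'E'
from h import *
im,P=snap('wrist','w24');im3,_=snap('scene','s24')
s=manip.get_state();print(s['t'],s['position'],s['force'],s['gripper_width'],s['joints'].round(3))
crop(im3,220,140,380,320,4*.8,'s24c')
print(proj('wrist',[.6107,-.0458,.115],P),proj('wrist',[.5311,-.0534,.115],P))
E
```

```text
24.9 [ 0.48612917 -0.06164342  0.2591874 ] [ 0.42035387  1.10384176 -0.99544598] 0.050079205904984846 [-0.673 -0.029  0.699  1.732  0.022  1.437 -0.226]
[402.01933539 139.63675382] [322.97672821 167.3630756 ]
```

View pics/s24c.png

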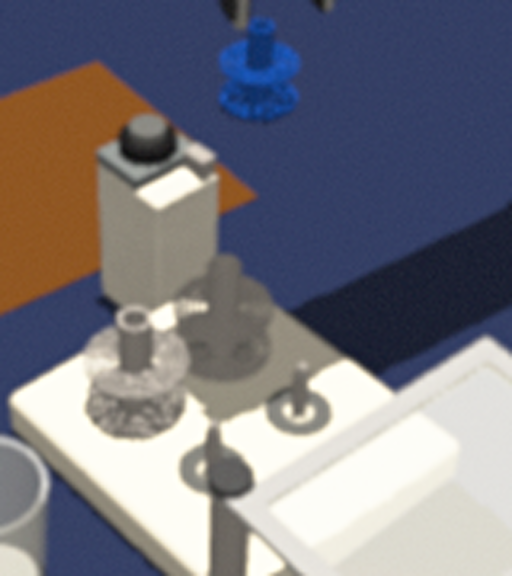

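View pics/w24.png

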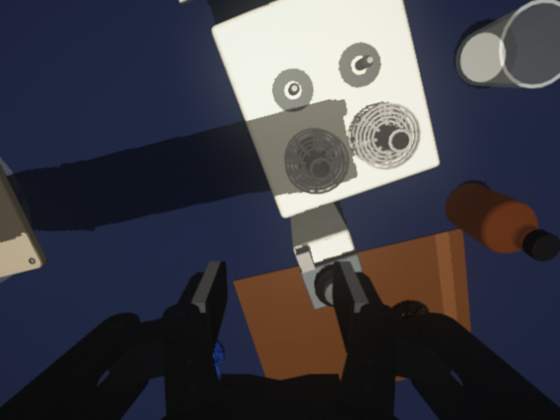

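```bash
python3 - <<'E'
from h import *
im,P=snap('top','t24')
print(move([.5603,.2731,.25],down(-1.12)))
E
```

```text
(array([ 0.3426, -0.0104,  0.0069]), array([-0.02,  0.07,  8.32]))
```

View pics/t24.png

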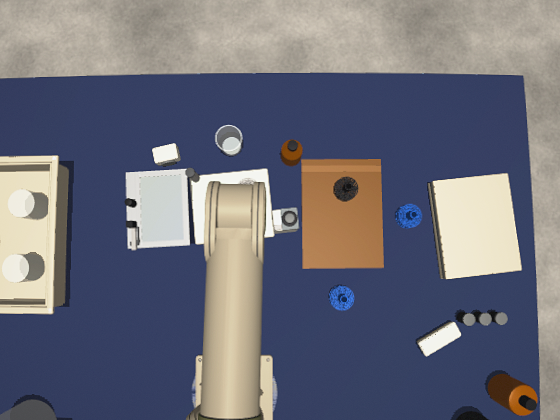

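No other steel reels are left. Next is the cover handle.

Emit:
drive_tool(targets=[[0.05, 0.048, -0.002, 0, 0, 0, 1.2], [0.05, 0.096, -0.003, 0, 0, 0, 2.4], [0.05, 0.144, -0.005, 0, 0, 0, 3.6], [0.05, 0.192, -0.006, 0, 0, 0, 4.8], [0.05, 0.24, -0.008, 0, 0, 0, 6.0]])

```text
t: 25.45
position: [0.5379, 0.1755, 0.2562]
tool_rot: [[0.772, 0.636, -0.007], [0.636, -0.772, -0.005], [-0.009, -0.001, -1.0]]
force: [0.2, -0.4, 0.7]
gripper_width: 0.0498
```

```bash
python3 - <<'E'
from h import *
print(move([.5603,.2731,.20],down(-1.12)))
E
```

```text
(array([ 0.0799, -0.061 ,  0.0555]), array([0.01, 0.08, 2.28]))
```

Emit:
drive_tool(targets=[[0.05, 0.03, -0.023, 0.01, 0, 0, 0.8], [0.05, 0.06, -0.046, 0.03, 0, 0, 1.6], [0.05, 0.08, -0.061, 0.055, 0, 0, 2.3], [0.05, 0.08, -0.061, 0.055, 0, 0, 2.3], [0.05, 0.08, -0.061, 0.055, 0, 0, 2.3]])

```text
t: 25.95
position: [0.5601, 0.2733, 0.1985]
tool_rot: [[0.9, 0.435, -0.009], [0.435, -0.9, -0.008], [-0.012, 0.003, -1.0]]
force: [0.6, -0.2, 0.5]
gripper_width: 0.0499
```

```bash
python3 - <<'E'
from h import *
im,P=snap('wrist','w25')
s=manip.get_state();print(s['t'],s['position'],s['joints'].round(3))
print(move([.5603,.2731,.119],down(-1.12)),proj('wrist',[.5603,.2731,.182],P))
E
```

```text
26.0 [0.56076372 0.27240445 0.19986939] [-0.934  0.359  0.532  1.475 -0.18   1.368 -1.514]
(array([ 0.0007, -0.0011,  0.0809]), array([ 0.03,  0.09, -0.02])) [280.72324101 234.92076322]
```

View pics/w25.png

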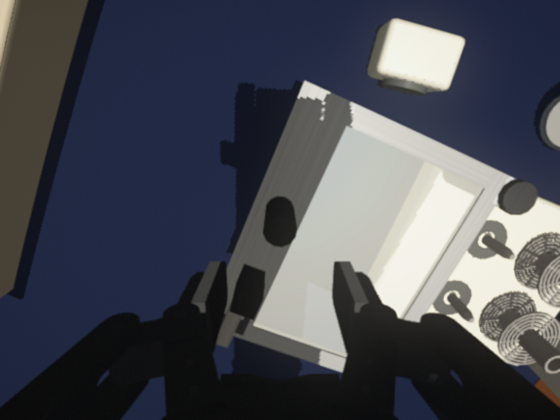

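Emit:
drive_tool(targets=[[0.05, 0.0007, -0.0011, 0.04, 0, 0.09, 0], [0.05, 0.0007, -0.0011, 0.08, 0, 0.09, 0], [0.05, 0.0007, -0.0011, 0.08, 0, 0.09, 0], [0.0, 0.0007, -0.0011, 0.08, 0, 0.09, 0], [0.0, 0.0007, -0.0011, 0.08, 0, 0.09, 0]])

```text
t: 26.5
position: [0.5617, 0.2737, 0.1228]
tool_rot: [[0.901, 0.433, 0.004], [0.433, -0.901, -0.0], [0.003, 0.002, -1.0]]
force: [-12.1, 21.3, 6.6]
gripper_width: 0.0217
```

Emit:
drive_tool(targets=[[0.0, 0, 0, 0, 0, 0, 0], [0.0, 0, 0, 0, 0, 0, 0]])

```text
t: 26.7
position: [0.5614, 0.274, 0.1232]
tool_rot: [[0.901, 0.434, 0.003], [0.434, -0.901, 0.0], [0.003, 0.001, -1.0]]
force: [-1.9, 2.2, -7.7]
gripper_width: 0.0199
```

```bash
sed -i 's/HINGE=.*/HINGE=np.array([.65061,.11376])/' h.py; python3 - <<'E'
from h import *
s=manip.get_state();print(s['t'],s['position'],s['force'],s['joints'].round(3),s['gripper_width'])
arc(-np.array([.05,.15,.25,.35,.45,.5]))
E
```

```text
26.7 [0.56136827 0.27401285 0.12318809] [-1.86285544  2.23992648 -7.70113507] [-0.926  0.403  0.514  1.583 -0.207  1.207 -1.496] 0.0198905196423634
r 0.1834259021399769 ang 2.0789069431209897
-0.05 [-0.0091  0.0008 -0.    ] [0.553 0.269] rz -0.48
-0.15 [-0.0272  0.0037 -0.0001] [0.538 0.259] rz -1.43
-0.25 [-0.045   0.0084 -0.0001] [0.524 0.247] rz -2.39
-0.35 [-0.0621  0.0148 -0.0002] [0.512 0.234] rz -3.34
-0.45 [-0.0786  0.023  -0.0002] [0.501 0.219] rz -4.3
-0.5 [-0.0864  0.0276 -0.0002] [0.495 0.212] rz -4.77
```

Emit:
drive_tool(targets=[[0.0, -0.0091, 0.0008, 0, 0, 0, -0.5], [0.0, -0.0272, 0.0037, 0, 0, 0, -1.4], [0.0, -0.045, 0.0084, 0, 0, 0, -2.4], [0.0, -0.0621, 0.0148, 0, 0, 0, -3.35], [0.0, -0.0786, 0.023, 0, 0, 0, -4.3]])

```text
t: 27.2
position: [0.5, 0.2188, 0.1231]
tool_rot: [[0.619, 0.785, 0.003], [0.785, -0.619, 0.001], [0.003, 0.002, -1.0]]
force: [3.5, -0.3, -12.0]
gripper_width: 0.0199
```

```bash
python3 - <<'E'
from h import *
s=manip.get_state();print(s['t'],s['position'],s['force'],s['gripper_width'])
arc(-np.array([.1,.2,.3,.4,.5]))
E
```

```text
27.2 [0.50004511 0.21876494 0.12313186] [  3.51561858  -0.25933749 -11.98149831] 0.019879151102570318
r 0.18356421933727876 ang 2.5326094041245537
-0.1 [-0.0182  0.002  -0.    ] [0.49  0.203] rz -0.95
-0.2 [-0.0362  0.0058 -0.0001] [0.482 0.187] rz -1.91
-0.3 [-0.0537  0.0114 -0.0001] [0.476 0.17 ] rz -2.86
-0.4 [-0.0705  0.0186 -0.0001] [0.471 0.152] rz -3.82
-0.5 [-0.0865  0.0276 -0.0002] [0.468 0.134] rz -4.77
```

Emit:
drive_tool(targets=[[0.0, -0.0182, 0.002, 0, 0, 0, -0.95], [0.0, -0.0362, 0.0058, 0, 0, 0, -1.9], [0.0, -0.0537, 0.0114, 0, 0, 0, -2.85], [0.0, -0.0705, 0.0186, 0, 0, 0, -3.8], [0.0, -0.0865, 0.0276, 0, 0, 0, -4.8]])

```text
t: 27.7
position: [0.468, 0.1328, 0.1232]
tool_rot: [[0.16, 0.987, 0.004], [0.987, -0.16, 0.001], [0.002, 0.004, -1.0]]
force: [6.3, 2.3, -14.6]
gripper_width: 0.02
```

```bash
python3 - <<'E'
from h import *
s=manip.get_state();print(s['t'],s['position'],s['force'],s['gripper_width'])
arc(-np.array([.1,.2,.3,.4,.5]))
E
```

```text
27.7 [0.46801795 0.13284608 0.12316295] [  6.34244494   2.33009867 -14.56224019] 0.01996626364477344
r 0.18358686061944327 ang 3.037442338744709
-0.1 [-0.0182  0.002  -0.    ] [0.467 0.115] rz -0.95
-0.2 [-0.0362  0.0057 -0.    ] [0.468 0.096] rz -1.91
-0.3 [-0.0537  0.0113 -0.    ] [0.471 0.078] rz -2.86
-0.4 [-0.0706  0.0185 -0.    ] [0.475 0.06 ] rz -3.82
-0.5 [-0.0866  0.0274 -0.    ] [0.481 0.043] rz -4.77
```

Emit:
drive_tool(targets=[[0.0, -0.0182, 0.002, 0.0005, 0, 0, -0.95], [0.0, -0.0362, 0.0057, 0.001, 0, 0, -1.9], [0.0, -0.0537, 0.0113, 0.001, 0, 0, -2.85], [0.0, -0.0706, 0.0185, 0.001, 0, 0, -3.8], [0.0, -0.0866, 0.0274, 0.001, 0, 0, -4.8]])

```text
t: 28.2
position: [0.4816, 0.0422, 0.1231]
tool_rot: [[-0.339, 0.941, 0.005], [0.941, 0.339, 0.002], [0.0, 0.006, -1.0]]
force: [4.3, 3.6, -9.5]
gripper_width: 0.0196
```

```bash
python3 - <<'E'
from h import *
s=manip.get_state();print(s['t'],s['position'],s['force'],s['gripper_width'])
arc(-np.array([.1,.15,.17,.2]))
E
```

```text
28.2 [0.48158109 0.04224935 0.12309646] [ 4.32267642  3.64640251 -9.51379347] 0.019611930141128178
r 0.1835335021273016 ang -2.741359933382343
-0.1 [-0.0182  0.0019  0.    ] [0.49  0.026] rz -0.95
-0.15 [-0.0273  0.0036  0.    ] [0.494 0.018] rz -1.43
-0.17 [-0.0309  0.0043  0.    ] [0.496 0.015] rz -1.62
-0.2 [-0.0362  0.0057  0.    ] [0.499 0.01 ] rz -1.91
```

Emit:
drive_tool(targets=[[0.0, -0.0091, 0.0008, 0, 0, 0, -0.5], [0.0, -0.0182, 0.0019, 0, 0, 0, -0.95], [0.0, -0.0255, 0.0032, 0, 0, 0, -1.4], [0.0, -0.0285, 0.0038, 0, 0, 0, -1.4], [0.0, -0.0285, 0.0038, 0, 0, 0, -1.4]])

```text
t: 28.7
position: [0.4941, 0.018, 0.1231]
tool_rot: [[-0.473, 0.881, 0.004], [0.881, 0.473, 0.004], [0.002, 0.005, -1.0]]
force: [-1.8, 7.3, -10.1]
gripper_width: 0.02
```

```bash
python3 - <<'E'
from h import *
s=manip.get_state();print(s['t'],s['position'],s['force'],s['gripper_width'])
arc(-np.array([.01]))
im,P=snap('wrist','w28')
E
```

```text
28.7 [0.49405452 0.01796657 0.12313332] [ -1.78555985   7.26650519 -10.09209802] 0.019962429855941953
r 0.18353746305842877 ang -2.5924824280613965
-0.01 [-0.0018  0.0001 -0.    ] [0.495 0.016] rz -0.1
```

View pics/w28.png

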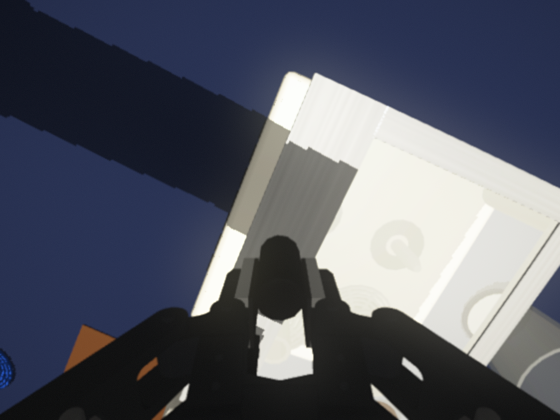

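Emit:
drive_tool(targets=[[0.05, 0, 0, 0, 0, 0, 0], [0.05, 0, 0, 0, 0, 0, 0], [0.05, 0, 0, 0, 0, 0, 0], [0.05, 0, 0, -0.04, 0, 0, 0], [0.05, 0, 0, -0.07, 0, 0, 0]])

```text
t: 29.25
position: [0.4942, 0.0171, 0.1951]
tool_rot: [[-0.472, 0.882, 0.005], [0.882, 0.472, 0.004], [0.001, 0.006, -1.0]]
force: [0.7, -0.2, 0.1]
gripper_width: 0.0499
```

```bash
python3 - <<'E'
from h import *
s=manip.get_state();print(s['t'],s['position'],s['force'],s['gripper_width'])
print(move([.4998,-.0414,.185],down(.096)))
E
```

```text
29.25 [0.49415379 0.0170531  0.19511421] [ 0.74988615 -0.244189    0.09086801] 0.049863130967709626
(array([-0.0542, -0.0227,  0.0099]), array([ 0.05, -0.02,  3.78]))
```

Emit:
drive_tool(targets=[[0.05, -0.02, -0.008, 0, 0, 0, 1.2], [0.05, -0.04, -0.016, 0, 0, 0, 2.4], [0.05, -0.054, -0.0227, 0.01, 0, 0, 3.8], [0.05, -0.054, -0.0227, 0.01, 0, 0, 3.8], [0.05, -0.054, -0.0227, 0.01, 0, 0, 3.8]])

```text
t: 29.75
position: [0.4998, -0.041, 0.1853]
tool_rot: [[-0.097, 0.995, 0.005], [0.995, 0.097, 0.004], [0.003, 0.006, -1.0]]
force: [-0.2, -0.4, -0.4]
gripper_width: 0.0499
```

```bash
python3 - <<'E'
from h import *
im,P=snap('wrist','w29')
s=manip.get_state();print(s['t'],s['position'],s['joints'].round(3))
print(move([.4998,-.0414,.118],down(.096)),proj('wrist',[.4998,-.0414,.179],P),proj('wrist',[.494,.0183,.182],P))
crop(im,180,60,380,360,1.95,'w29c')
E
```

```text
29.8 [ 0.49992308 -0.04047406  0.18539213] [-0.606  0.047  0.624  1.828 -0.033  1.271  0.125]
(array([-0.0011, -0.0006,  0.0674]), array([ 0.05, -0.03,  0.02])) [279.71295731 242.92357023] [279.71610807 141.86558261]
```

View pics/w29c.png

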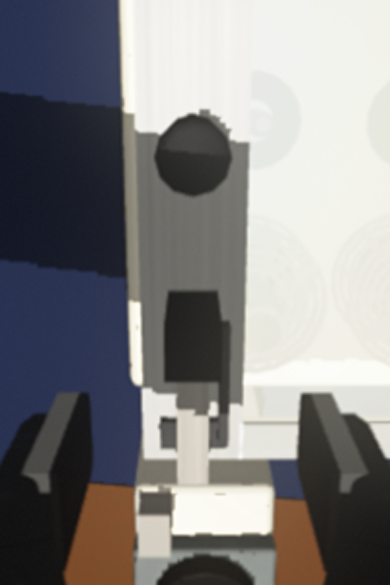

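Emit:
drive_tool(targets=[[0.05, -0.001, -0.0006, 0.03, 0, 0, 0], [0.05, -0.001, -0.0006, 0.067, 0, 0, 0], [0.05, -0.001, -0.0006, 0.067, 0, 0, 0], [0.0, -0.001, -0.0006, 0.067, 0, 0, 0], [0.0, -0.001, -0.0006, 0.067, 0, 0, 0]])

```text
t: 30.3
position: [0.501, -0.0409, 0.1203]
tool_rot: [[-0.099, 0.995, 0.008], [0.995, 0.099, 0.004], [0.003, 0.008, -1.0]]
force: [0.3, -0.1, 0.3]
gripper_width: 0.0221
```

Emit:
drive_tool(targets=[[0.0, 0, 0, 0, 0, 0, 0], [0.0, 0, 0, 0, 0, 0, 0]])

```text
t: 30.5
position: [0.5, -0.041, 0.1208]
tool_rot: [[-0.099, 0.995, 0.006], [0.995, 0.099, 0.004], [0.004, 0.006, -1.0]]
force: [-6.7, -1.1, -1.9]
gripper_width: 0.0167
```

Emit:
drive_tool(targets=[[0.0, -0.01, 0, 0, 0, 0, 0], [0.0, -0.02, 0, 0, 0, 0, 0], [0.0, -0.029, 0, 0, 0, 0, 0], [0.0, -0.0325, 0, 0, 0, 0, 0], [0.0, -0.0325, 0, 0, 0, 0, 0]])

```text
t: 31.0
position: [0.5028, -0.0711, 0.1208]
tool_rot: [[-0.101, 0.995, 0.004], [0.995, 0.101, 0.008], [0.008, 0.005, -1.0]]
force: [-5.3, 11.1, -3.3]
gripper_width: 0.0166
```

```bash
python3 - <<'E'
from h import *
im,P=snap('wrist','w30')
s=manip.get_state();print(s['t'],s['position'],s['force'],s['gripper_width'])
E
```

```text
31.05 [ 0.50280037 -0.07110828  0.12079286] [-5.30586321 11.61437891 -3.45484625] 0.016855869045896664
```

View pics/w30.png

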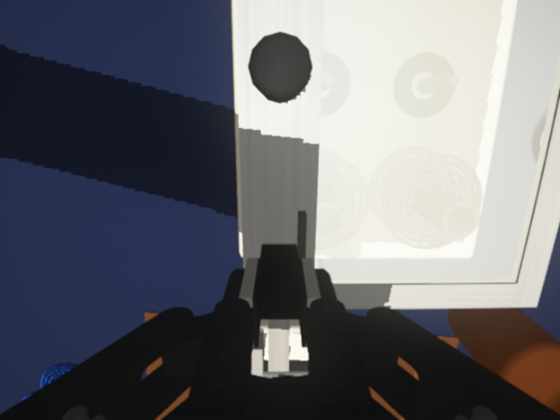

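Emit:
drive_tool(targets=[[0.05, 0.002, 0, 0, 0, 0, 0], [0.05, 0.002, 0, 0, 0, 0, 0], [0.05, 0.002, 0, 0, 0, 0, 0], [0.05, 0.002, 0, -0.04, 0, 0, 0], [0.05, 0.002, 0, -0.09, 0, 0, 0]])

```text
t: 31.55
position: [0.5012, -0.0706, 0.2109]
tool_rot: [[-0.1, 0.995, 0.001], [0.995, 0.1, 0.007], [0.006, 0.002, -1.0]]
force: [1.1, -0.7, 1.1]
gripper_width: 0.0499
```

```bash
python3 - <<'E'
from h import *
im,P=snap('wrist','w31');im2,P2=snap('scene','s31')
s=manip.get_state();print(s['t'],s['position'],s['force'],s['gripper_width'])
print(move([.5155,-.165,.20],down(.096)))
crop(im2,200,130,400,340,2.8,'s31c')
crop(im,180,100,380,400,1.95,'w31c')
print(proj('wrist',[.5028,-.0715,.179],P))
E
```

```text
31.65 [ 0.50568299 -0.07113545  0.21729245] [ 0.48046592 -0.57123533 -0.77881494] 0.04992881566755987
(array([-0.0945,  0.0002,  0.0166]), array([ 0.15, -0.07,  0.03]))
[281.94231133 229.46604686]
```

View pics/s31c.png

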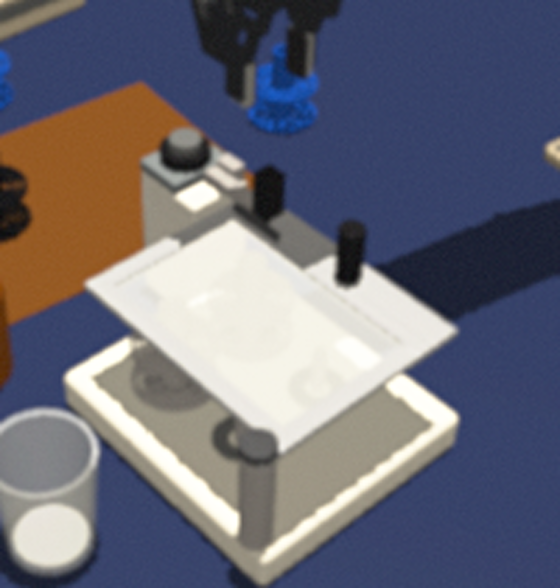

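View pics/w31c.png

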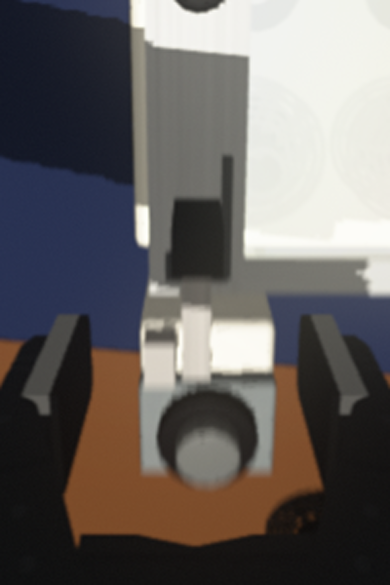

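```bash
python3 - <<'E'
from h import *
P=np.load('pics/w31.npy',allow_pickle=True).item()
b=onz('wrist',286.7,334.9,.163,P);print(b)
print(move([b[0],-.1655,.20],down(.096)))
E
```

```text
[ 0.51662622 -0.16746947  0.163     ]
(array([-0.0951,  0.0013,  0.0166]), array([ 0.15, -0.07,  0.03]))
```

Emit:
drive_tool(targets=[[0.0, -0.045, 0.001, 0, 0.1, 0, 0], [0.0, -0.09, 0.001, 0, 0.15, -0.07, 0], [0.0, -0.096, 0.001, 0.01, 0.15, -0.07, 0], [0.0, -0.096, 0.001, 0.02, 0.15, -0.07, 0], [0.0, -0.096, 0.001, 0.02, 0.15, -0.07, 0]])

```text
t: 32.15
position: [0.5159, -0.1652, 0.195]
tool_rot: [[-0.1, 0.995, -0.003], [0.995, 0.1, 0.0], [0.001, -0.003, -1.0]]
force: [-1.0, 1.4, -0.2]
gripper_width: -0.0001
```

Emit:
drive_tool(targets=[[0.0, 0, 0, 0.02, 0, 0, 0], [0.0, 0, 0, 0.035, 0, 0, 0], [0.0, 0, 0, 0.035, 0, 0, 0]])

```text
t: 32.45
position: [0.5149, -0.1632, 0.1584]
tool_rot: [[-0.103, 0.995, -0.006], [0.995, 0.103, 0.001], [0.002, -0.006, -1.0]]
force: [0.2, -0.2, 0.9]
gripper_width: -0.0002
```

```bash
python3 - <<'E'
from h import *
im,P=snap('wrist','w32');im2,P2=snap('scene','s32')
s=manip.get_state();print(s['t'],s['position'],s['force'],s['gripper_width'])
print(move([.516,-.1665,.14],down(.096)))
crop(im2,220,110,320,210,5.5,'s32c')
E
```

```text
32.55 [ 0.5160587  -0.16421869  0.1604981 ] [ 0.29630903 -1.16289286 -0.04209416] 0.0003424540617541057
(array([-0.0023, -0.0002,  0.0205]), array([-0.03, -0.01,  0.06]))
```

View pics/s32c.png

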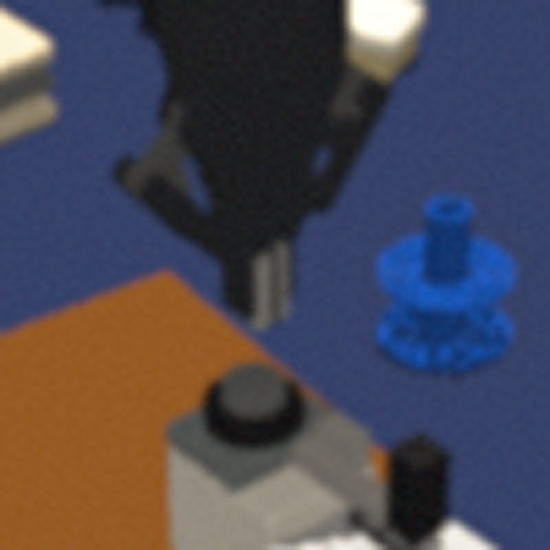

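View pics/w32.png

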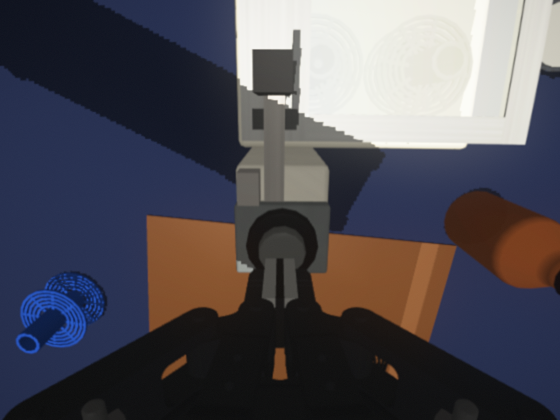

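Emit:
drive_tool(targets=[[0.0, -0.0023, 0, 0.01, 0, 0, 0], [0.0, -0.0023, 0, 0.02, 0, 0, 0], [0.0, -0.0023, 0, 0.02, 0, 0, 0]])

```text
t: 32.85
position: [0.5155, -0.1662, 0.1391]
tool_rot: [[-0.102, 0.995, -0.005], [0.995, 0.102, 0.001], [0.001, -0.005, -1.0]]
force: [-0.5, -1.0, 0.2]
gripper_width: -0.0
```

Emit:
drive_tool(targets=[[0.0, 0, 0, 0.003, 0, 0, 0], [0.0, 0, 0, 0.005, 0, 0, 0], [0.0, 0, 0, 0.005, 0, 0, 0]])

```text
t: 33.15
position: [0.5153, -0.1662, 0.1339]
tool_rot: [[-0.102, 0.995, -0.005], [0.995, 0.102, 0.001], [0.001, -0.005, -1.0]]
force: [-0.3, 0.3, 0.8]
gripper_width: -0.0002
```

Emit:
drive_tool(targets=[[0.0, 0, 0, 0.002, 0, 0, 0], [0.0, 0, 0, 0.004, 0, 0, 0], [0.0, 0, 0, 0.004, 0, 0, 0]])

```text
t: 33.45
position: [0.5152, -0.1661, 0.1297]
tool_rot: [[-0.102, 0.995, -0.005], [0.995, 0.102, 0.001], [0.001, -0.005, -1.0]]
force: [-0.4, 0.3, -0.4]
gripper_width: -0.0
```

Emit:
drive_tool(targets=[[0.0, 0, 0, 0.002, 0, 0, 0], [0.0, 0, 0, 0.004, 0, 0, 0], [0.0, 0, 0, 0.004, 0, 0, 0]])

```text
t: 33.75
position: [0.5153, -0.1662, 0.1256]
tool_rot: [[-0.102, 0.995, -0.005], [0.995, 0.102, 0.001], [0.001, -0.005, -1.0]]
force: [-0.3, -0.5, 2.7]
gripper_width: 0.0005
```

```bash
python3 - <<'E'
from h import *
im2,P2=snap('scene','s33')
s=manip.get_state();print(s['t'],s['position'],s['force'],s['gripper_width'])
crop(im2,220,110,320,210,5.5,'s33c')
E
```

```text
33.8 [ 0.51530782 -0.16618557  0.12576734] [1.22714787 0.75120267 1.50719517] 0.00019046491336715673
```

View pics/s33c.png

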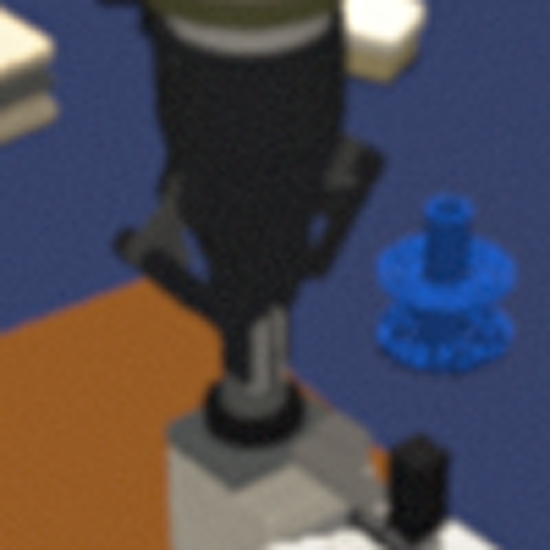

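Contact is just starting at about TCP z 0.126 (2 to 3 N). Next I'll press about 7 mm.

Emit:
drive_tool(targets=[[0.0, 0, 0, 0.002, 0, 0, 0], [0.0, 0, 0, 0.004, 0, 0, 0], [0.0, 0, 0, 0.006, 0, 0, 0], [0.0, 0, 0, 0.006, 0, 0, 0]])

```text
t: 34.2
position: [0.5155, -0.1662, 0.121]
tool_rot: [[-0.101, 0.995, -0.004], [0.995, 0.101, 0.002], [0.002, -0.004, -1.0]]
force: [-5.9, 2.2, 17.2]
gripper_width: 0.0001
```

Emit:
drive_tool(targets=[[0.0, 0, 0, 0.0015, 0, 0, 0], [0.0, 0, 0, 0.002, 0, 0, 0], [0.0, 0, 0, 0.002, 0, 0, 0]])

```text
t: 34.5
position: [0.5156, -0.1662, 0.1208]
tool_rot: [[-0.101, 0.995, -0.004], [0.995, 0.101, 0.003], [0.003, -0.003, -1.0]]
force: [-10.7, 2.9, 25.5]
gripper_width: -0.0003
```

```bash
python3 - <<'E'
from h import *
im2,P2=snap('scene','s34');im,P=snap('wrist','w34')
s=manip.get_state();print(s['t'],s['position'],s['force'],s['gripper_width'])
crop(im2,220,110,320,210,5.5,'s34c');crop(im,180,180,380,380,3,'w34c')
E
```

```text
34.6 [ 0.515632   -0.16616909  0.12079024] [-10.05255799   3.54092649  25.36786454] 2.682309916804448e-05
```

View pics/s34c.png

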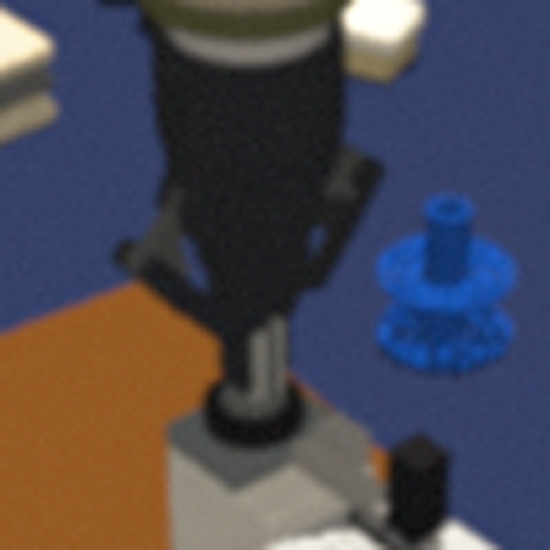

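View pics/w34c.png

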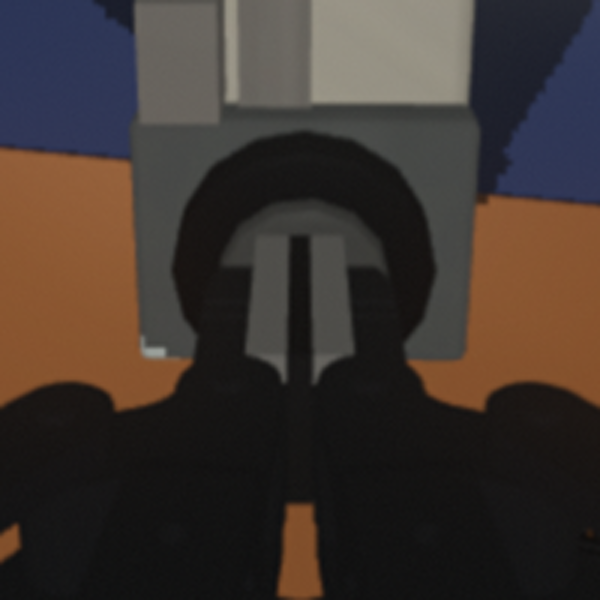

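Emit:
drive_tool(targets=[[0.0, 0, 0, -0.001, 0, 0, 0], [0.0, 0, 0, -0.001, 0, 0, 0], [0.0, 0, 0, -0.001, 0, 0, 0]])

```text
t: 34.9
position: [0.5156, -0.1662, 0.1218]
tool_rot: [[-0.101, 0.995, -0.004], [0.995, 0.101, 0.003], [0.003, -0.003, -1.0]]
force: [-1.7, -0.0, 4.3]
gripper_width: 0.0001
```

Emit:
drive_tool(targets=[[0.0, 0, 0, -0.001, 0, 0, 0], [0.0, 0, 0, -0.001, 0, 0, 0], [0.0, 0, 0, -0.001, 0, 0, 0]])

```text
t: 35.2
position: [0.5156, -0.1662, 0.1228]
tool_rot: [[-0.101, 0.995, -0.004], [0.995, 0.101, 0.003], [0.003, -0.003, -1.0]]
force: [-1.3, 0.6, 3.8]
gripper_width: -0.0001
```

Emit:
drive_tool(targets=[[0.0, 0, 0, -0.001, 0, 0, 0], [0.0, 0, 0, -0.001, 0, 0, 0], [0.0, 0, 0, -0.001, 0, 0, 0]])

```text
t: 35.5
position: [0.5156, -0.1662, 0.1237]
tool_rot: [[-0.101, 0.995, -0.004], [0.995, 0.101, 0.003], [0.003, -0.004, -1.0]]
force: [-0.4, -0.2, 4.0]
gripper_width: -0.0
```

Emit:
drive_tool(targets=[[0.0, 0, 0, -0.001, 0, 0, 0], [0.0, 0, 0, -0.001, 0, 0, 0], [0.0, 0, 0, -0.001, 0, 0, 0]])

```text
t: 35.8
position: [0.5156, -0.1662, 0.1247]
tool_rot: [[-0.101, 0.995, -0.004], [0.995, 0.101, 0.003], [0.003, -0.004, -1.0]]
force: [-0.3, -0.1, 3.1]
gripper_width: 0.0004
```

Emit:
drive_tool(targets=[[0.0, 0, 0, -0.001, 0, 0, 0], [0.0, 0, 0, -0.001, 0, 0, 0], [0.0, 0, 0, -0.001, 0, 0, 0]])

```text
t: 36.1
position: [0.5156, -0.1662, 0.1257]
tool_rot: [[-0.101, 0.995, -0.004], [0.995, 0.101, 0.003], [0.003, -0.004, -1.0]]
force: [-0.6, -0.2, 1.9]
gripper_width: -0.0002
```

Emit:
drive_tool(targets=[[0.0, 0, 0, -0.001, 0, 0, 0], [0.0, 0, 0, -0.001, 0, 0, 0], [0.0, 0, 0, -0.001, 0, 0, 0]])

```text
t: 36.4
position: [0.5156, -0.1662, 0.1267]
tool_rot: [[-0.101, 0.995, -0.004], [0.995, 0.101, 0.003], [0.003, -0.004, -1.0]]
force: [0.0, -0.6, 1.1]
gripper_width: -0.0001
```

Emit:
drive_tool(targets=[[0.0, 0, 0, -0.001, 0, 0, 0], [0.0, 0, 0, -0.001, 0, 0, 0], [0.0, 0, 0, -0.001, 0, 0, 0]])

```text
t: 36.7
position: [0.5155, -0.1662, 0.1275]
tool_rot: [[-0.101, 0.995, -0.004], [0.995, 0.101, 0.003], [0.003, -0.004, -1.0]]
force: [1.0, 1.0, -0.5]
gripper_width: 0.0001
```

Emit:
drive_tool(targets=[[0.0, 0, 0, -0.001, 0, 0, 0], [0.0, 0, 0, -0.001, 0, 0, 0], [0.0, 0, 0, -0.001, 0, 0, 0]])

```text
t: 37.0
position: [0.5155, -0.1661, 0.1285]
tool_rot: [[-0.101, 0.995, -0.004], [0.995, 0.101, 0.003], [0.003, -0.004, -1.0]]
force: [0.7, 0.6, -0.2]
gripper_width: -0.0003
```

The spring curve (about 5 N down to 0 over about 6 mm) shows a full press. I'll retreat and check.

Emit:
drive_tool(targets=[[0.0, 0, 0, -0.04, 0, 0, 0], [0.0, 0, 0, -0.08, 0, 0, 0], [0.0, 0, -0.03, -0.12, 0, 0, 0], [0.0, 0, -0.06, -0.15, 0, 0, 0], [0.0, 0, -0.06, -0.15, 0, 0, 0]])

```text
t: 37.5
position: [0.4556, -0.1749, 0.2833]
tool_rot: [[-0.098, 0.995, 0.003], [0.995, 0.098, 0.005], [0.004, 0.004, -1.0]]
force: [0.4, -1.4, -0.7]
gripper_width: 0.0001
```

Emit:
drive_tool(targets=[[0.0, 0.03, 0, 0, 0, 0, 0], [0.0, 0.06, 0, 0, 0, 0, 0], [0.0, 0.06, 0, 0, 0, 0, 0], [0.0, 0.06, 0, 0, 0, 0, 0]])

```text
t: 37.9
position: [0.4498, -0.1148, 0.2831]
tool_rot: [[-0.1, 0.995, 0.003], [0.995, 0.1, 0.005], [0.004, 0.003, -1.0]]
force: [-0.4, 0.0, 0.5]
gripper_width: 0.0002
```

```bash
python3 - <<'E'
from h import *
im2,P2=snap('scene','s36');im,P=snap('wrist','w36');im3,_=snap('top','t36')
s=manip.get_state();print(s['t'],s['position'],s['force'],s['dq'].round(3))
crop(im2,180,110,380,340,2.6,'s36c')
print(proj('wrist',[.5028,-.0718,.179],P),proj('wrist',[.494,.0183,.182],P))
E
```

```text
38.05 [ 0.44969545 -0.11614736  0.2832156 ] [-1.09689854 -0.16689802 -0.15480077] [ 0.002 -0.    -0.    -0.001  0.001  0.001 -0.004]
[346.46286047 156.09971642] [353.66784128  38.73023313]
```

View pics/s36c.png

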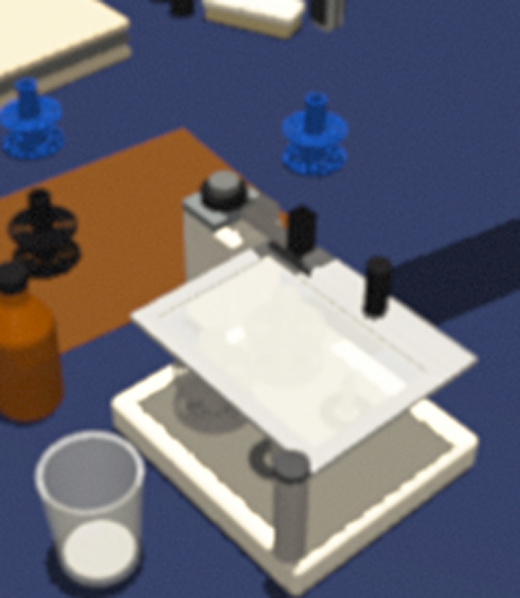

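View pics/w36.png

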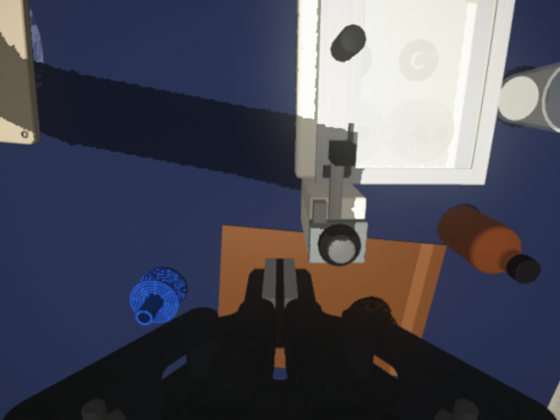

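View pics/t36.png

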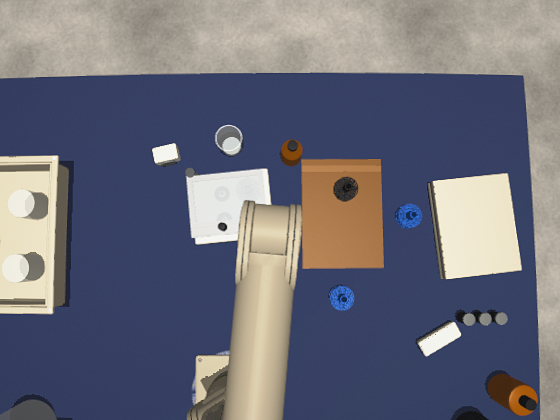

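The stud sits at wrist px (344,152), against (346,156) expected for shut. The cover is closed, the button is up, and the bystanders haven't moved. Handing in.

```bash
python3 - <<'E'
from rig import manip
print(manip.close_job())
E
```

```text
the job is handed in; nothing more can be done
None
```

The job is handed in at about 38 s of the 210 s allowed. No verdict was reported.

**What I did, in order**
- Drew the catch about 30 mm to its stop with the cover still closed.
- Swung the cover to about 1.6 rad by its handle.
- Threaded both steel reels right down onto posts, one on post2 and one on post0. Only two were present; the black and blue look-alikes were left alone.
- Swung the cover shut against its stop, slid the catch home, then pressed the start button. It bottomed out, and on release its spring force fell from about 5 N to zero over about 6 mm.

**Last checks**
- **Reels:** before the cover was closed, the wrist camera showed both neck tops within 2–3 px of where a fully seated reel should be. After that I saw them only faintly, through the cover.
- **Cover:** it reached its closed stop, within about 0.002 rad of where it started.
- **Catch:** it travelled 30.2 mm to its stop, and the stud is about 4 px from its shut position in the final wrist view.
- **Button and bystanders:** the button is up again. The bottle, beaker and timer look unmoved, and the gripper is clear of everything.

**What disagreed:** the fingertips are about 30–36 mm short of the reported TCP. My first grasp at the catch therefore closed on air above the stud, moving nothing. I measured the offset from the pictures and allowed for it in every grasp after that.

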